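# Unpack the sample cups onto the shaker and start it

## Robot

A 6-joint arm with a two-finger parallel gripper is mounted at the origin on the work surface. World frame = base frame: x ahead of the robot, y to its left, z up, the work surface at z = 0. Lengths are in m, angles in rad, forces in N, time in s.
With the tool pointing down it reaches from about 0.4 to 0.825 m from the base axis. Payload 7 kg.
Tool frame: the origin (TCP) lies at the very end of the fingers, on their centre line; the grasp point (between the pads) lies 19 mm behind it; z points along the fingers, y is the direction in which the jaws open and shut (so a half turn about z gives the same grasp; the last joint's range is limited). The gripper opens to 88 mm and grips with 3 to 60 N. Pads are 19 mm wide; open, the fingers measure 130 mm over their backs; the gripper's body (78 mm by 193 mm) begins 47 mm behind the grasp point.
Start: joints at [-0.94, 0.359, 0.012, 0, -1.224, -0.288], TCP at [0.227, -0.636, 0.227] pointing down, gripper open.
Joint ranges: [-3.07, 3.07], [-1.43, 2.12], [-1.02, 1.25], [-3.03, 1.67], [-3.05, -0], [-3.03, 3.03]. Speed limits (rad/s): [2.39, 2.39, 3.01, 3.14, 3.14, 3.14].

## Interface

Orientations are given as a 3x3 rotation matrix whose columns are the frame's x, y, z axes.
In Python, from station import r gives the robot as it stands.
- The arm moves only by the tool carry_out, never from a script. Its arguments are lists of equal length, an entry for each row: "dr": the turn, a rotation vector about the world's x, y, z in degrees, a list of three; "linear": the shift along the world's x, y, z in m, a list of three; "gripper": the closure, from 0 (fully open) to 1 (shut). A call has 1 to 5 rows; each row is the pose to reach, as a shift and turn from the pose commanded when the call began; what a row does not reach only later rows make up. A row lasts 1/12 s, in which the tool goes at most 41.7 mm and 7.16 degrees, less where a joint would pass 70% of its speed; a pose out of reach is approached as far as the arm can. A call with a gripper value outside its range is refused whole. The fingers move at their own pace and stop on an object; "grip_force" is the grip in N (left out, the last holds). Time passes only in rows, so rows that repeat a pose let the fingers close. It gives the time, the measured TCP pose, the force and the opening at its end, in the units of the state.
- r.read_state(): the state, without advancing time (a new reading comes with each control period).
- r.get_image(name): name is "side" or "top" or "wrist"; returns (picture, depth): 480x640x3 uint8, red, green, blue; 480x640 float32, m along the optical axis (not along the pixel's ray), 0 where there is no reading.
- r.camera_info(name): a dict with "fx", "fy", "cx", "cy" (pixels), "xyz" and "attitude" of the camera in the world; the wrist camera has in their place "tool_from_camera" (4x4, takes a point from camera to tool coordinates, whose origin is the TCP and whose axes are the flange's). Camera axes: x right, y down, z forward; pixel columns grow to the right and rows downward; lengths in m; the calibration is good to about 2 mm. A picture is of the moment at which its call begins: read the wrist's pose just before it. camera_info takes no time and is no camera call.
- r.finish_job(): hands the job in, once; it reports no verdict.
The state is a dict: "time": time; "joint_pos": joint angles; "joint_velocities": joint speeds; "effort": joint torques, N m; "tool_pos": TCP position; "ee_rot": TCP orientation; "contact_force": force on the tool from outside, world axes, zero at the start; "wrist_torque": the same for the moment, N m; "finger_gap": finger opening in m.
Only numpy, scipy, OpenCV 4.12 (cv2) and the standard library are available. Lean on these libraries where they do the work, as an engineer would, in place of code of your own. Each camera call takes 0.05 s, during which the arm holds its last target. There are 200 camera calls.

## Task

Unpack the stack of red-lidded sample cups: stand every cup upright on the floor of the shaker's steel tray, and set all the aluminium spacer plates aside in one neat, square pile, right way up, on the green mat. Only when everything is unpacked, slide the shaker's orange fader so that it lines up with the green mark. Leave the other things on the bench where they are.

Things in the scene. Friction and masses are not known exactly. Their poses are not given: they have to be found in the camera images.
- tray_in (a point): White bench shaker, about straight ahead: centre of the floor of its open steel tray, inside 152 mm along its x by 232 mm along its y, walls 12 mm high and 4 mm thick, floor 60 mm above the bench. x points away from the console, y along the tray's long side, z up. The console is a lower deck (36 mm high, 75 mm deep) on the robot's side (-x).
- fader (a joint): Speed fader on the shaker's console: travel in m, 0 at the end towards -y of the shaker, 0.120 at the +y end. It moves along the shaker's y axis against about 1.5 N of friction and stays where it is left. It starts within 30 mm of 0.
- fader_top (a point): Orange grip of the fader: this point is the centre of its top face. The grip is a block 28 mm along x, 20 mm along y and 40 mm high, its top 90.5 mm above the bench; it stands on a black track 40 mm wide and 14 mm high, 113 mm in front of the tray's centre. Axes as the shaker's.
- mark_line (a point): Bright green tab (22 mm along x, 4 mm along y, 16 mm high) on the console on the robot's side of the fader track, placed somewhere along the track: this point is the centre of its top. Axes as the shaker's: the fader is on the mark when the grip's centre has the same y as this point. It only marks a position and cannot be moved.
- stand: Grey base plate, fixed to the bench, 140 mm (x) by 170 mm (y) by 12 mm high, on the left or right of the shaker; the stack starts on it. Origin: centre of its underside.
- mat_top (a point): Green mat with a white border line, fixed to the bench on the other side of the shaker, 160 mm (x) by 190 mm (y), 4 mm thick: centre of its top. The pile of spacer plates belongs here.
- plate1_grip (a point): Aluminium spacer plate 1 of 3 from the bottom: centre of its blue handle rib (60 mm in x, 12 in y, 26 high), mid-deck. Deck 130 mm (x) by 160 (y), 6 thick, on two feet (walls 130 mm in x, 10 thick, 44 high, at y = +-69 mm). Deck top 13 mm below this point, underside of feet 63 mm below. Plates stack at a 50 mm pitch. 0.2 to 0.33 kg. z up.
- plate2_grip (a point): Aluminium spacer plate 2 of 3 from the bottom: centre of its blue handle rib (60 mm in x, 12 in y, 26 high), mid-deck. Deck 130 mm (x) by 160 (y), 6 thick, on two feet (walls 130 mm in x, 10 thick, 44 high, at y = +-69 mm). Deck top 13 mm below this point, underside of feet 63 mm below. Plates stack at a 50 mm pitch. 0.2 to 0.33 kg. z up.
- plate3_grip (a point): Aluminium spacer plate 3 of 3 from the bottom: centre of its blue handle rib (60 mm in x, 12 in y, 26 high), mid-deck. Deck 130 mm (x) by 160 (y), 6 thick, on two feet (walls 130 mm in x, 10 thick, 44 high, at y = +-69 mm). Deck top 13 mm below this point, underside of feet 63 mm below. Plates stack at a 50 mm pitch. 0.2 to 0.33 kg. z up.
- cup1_mid (a point): Sample cup with a red lid, a cylinder 40 mm across and 34 mm high, 60 g: its centre, half-way up; z is its own up axis. If present (3 to 5 of the six cups are) it starts on the stand, under plate 1, about 36 mm to the -y side of the rib line.
- cup2_mid (a point): Sample cup with a red lid, a cylinder 40 mm across and 34 mm high, 60 g: its centre, half-way up; z is its own up axis. If present (3 to 5 of the six cups are) it starts on the stand, under plate 1, about 36 mm to the +y side of the rib line.
- cup3_mid (a point): Sample cup with a red lid, a cylinder 40 mm across and 34 mm high, 60 g: its centre, half-way up; z is its own up axis. If present (3 to 5 of the six cups are) it starts on the deck of plate 1, under plate 2, about 36 mm to the -y side of the rib line.
- cup4_mid (a point): Sample cup with a red lid, a cylinder 40 mm across and 34 mm high, 60 g: its centre, half-way up; z is its own up axis. If present (3 to 5 of the six cups are) it starts on the deck of plate 1, under plate 2, about 36 mm to the +y side of the rib line.
- cup5_mid (a point): Sample cup with a red lid, a cylinder 40 mm across and 34 mm high, 60 g: its centre, half-way up; z is its own up axis. If present (3 to 5 of the six cups are) it starts on the deck of plate 2, under plate 3, about 36 mm to the -y side of the rib line.
- cup6_mid (a point): Sample cup with a red lid, a cylinder 40 mm across and 34 mm high, 60 g: its centre, half-way up; z is its own up axis. If present (3 to 5 of the six cups are) it starts on the deck of plate 2, under plate 3, about 36 mm to the +y side of the rib line.
- tub: White jar with a red lid, 68 mm across, 95 mm high, loose bystander. Origin: centre of its underside.
- beaker: Glass beaker, 68 mm across, 80 mm high, loose bystander. Origin: centre of its underside.
- flask: Small amber flask with a white stopper, 54 mm across, 105 mm high, loose bystander. Origin: centre of its underside.
- pen: Pen, 140 mm long, lying on the clipboard, loose bystander. Origin: centre of its underside.
- spoon: Steel lab spoon, 150 mm long, lying on the bench, loose bystander.

How it is judged:
By the outcome, as a careful person would: the job done as asked, in the order asked, and still so for the second after the job is handed in, with the robot touching nothing.
Of cup1, cup2, cup3, cup4, cup5, cup6 only 3 to 5 are there at a start; the rules pass over those that are not, and their reading is None.
At some moment in a run one of cup1, cup2, cup3, cup4, cup5, cup6 may be knocked a few centimetres aside while the robot is not near it.
It also fails if it takes over 210 s, if anything falls off the work surface, if the arm or the gripper's body presses on something with over 40 N, if the wrist force passes 120 N, or if a joint passes its speed limit or range.

## Working session

There is one attempt and no reset: what is moved stays moved. The work goes in short steps, Python scripts to look and compute and a tool call to move; the robot and the scene stay as the last step left them, time stands still between calls to the robot, and variables do not carry over. Pictures are saved under pics/ and viewed, about 12 in all and at most 16, crops included, and the job is handed in when it is done.

Besides the shell and the picture viewer there is one more tool, called after ">>>" as name(argument=value, ...) on one line, values as JSON. carry_out: Moves the arm, as the interface text tells. Its arguments: {"type":"object","properties":{"dr":{"type":"array"},"linear":{"type":"array"},"gripper":{"type":"array"},"grip_force":{"type":"number"}},"required":["dr","linear","gripper"]}

```bash
ls; mkdir -p pics; cat > h.py <<'E'
import numpy as np, cv2
from station import r
def cam(n):
    c=r.camera_info(n); K=(c["fx"],c["fy"],c["cx"],c["cy"])
    if n=="wrist":
        s=r.read_state(); T=np.eye(4); T[:3,:3]=s["ee_rot"]; T[:3,3]=s["tool_pos"]
        T=T@np.array(c["tool_from_camera"])
    else:
        T=np.eye(4); T[:3,:3]=c["attitude"]; T[:3,3]=c["xyz"]
    return K,T
def look(n,name=None):
    K,T=cam(n); im,d=r.get_image(n)
    if name: cv2.imwrite("pics/"+name+".png",im[:,:,::-1])
    return im,d,K,T
def cloud(d,K,T):
    v,u=np.mgrid[:480,:640]
    P=np.stack([(u-K[2])/K[0]*d,(v-K[3])/K[1]*d,d],-1)
    W=P@T[:3,:3].T+T[:3,3]; W[d<=0]=np.nan
    return W
def plane(u,v,z,K,T):
    q=T[:3,:3]@np.array([(u-K[2])/K[0],(v-K[3])/K[1],1.]); return T[:3,3]+q*(z-T[2,3])/q[2]
E
python3 - <<'E'
from h import *
s=r.read_state(); print({k:np.round(v,3).tolist() for k,v in s.items()})
for n in("top","side"):
    print(r.camera_info(n))
    im,d,K,T=look(n,n+"0"); np.savez("/tmp/"+n,im=im,d=d,T=T,K=K)
print(r.camera_info("wrist"))
E
```

```text
pics
{'time': 0.0, 'joint_pos': [-0.94, 0.359, 0.011, -0.0, -1.224, -0.288], 'joint_velocities': [-0.002, -0.001, 0.002, 0.0, 0.0, -0.002], 'effort': [0.0, -58.271, 29.306, 6.997, 0.007, -0.0], 'tool_pos': [0.227, -0.635, 0.226], 'ee_rot': [[-0.942, -0.336, -0.001], [-0.336, 0.942, 0.002], [0.0, 0.002, -1.0]], 'contact_force': [-0.132, 0.53, -0.472], 'wrist_torque': [0.015, -0.008, -0.058], 'finger_gap': 0.088}
{'fx': 457.3965740158073, 'fy': 457.3965740158073, 'cx': 321.5233727898279, 'cy': 238.98254325209484, 'xyz': array([ 0.35258859, -0.02065822,  0.97769622]), 'attitude': array([[-0.01064878, -0.98692513,  0.16082721],
       [-0.99903445,  0.0173564 ,  0.04035985],
       [-0.04262353, -0.16024214, -0.98615703]])}
{'fx': 440.7880577625597, 'fy': 440.7880577625597, 'cx': 322.846237586237, 'cy': 236.85441188315582, 'xyz': array([0.35618873, 0.68956565, 0.6554688 ]), 'attitude': array([[-0.97600505, -0.11110405,  0.18726996],
       [-0.21709574,  0.56301936, -0.79741999],
       [-0.01684003, -0.81894145, -0.57362995]])}
{'fx': 430.41268614180944, 'fy': 430.41268614180944, 'cx': 320.27431576005216, 'cy': 241.51817081589292, 'tool_from_camera': array([[ 1.88013594e-04, -9.60597447e-01, -2.77943358e-01,
         7.51452403e-02],
       [ 9.99999963e-01,  1.25642807e-04,  2.42212756e-04,
        -4.01904031e-04],
       [-1.97747371e-04, -2.77943393e-01,  9.60597435e-01,
        -1.58447929e-01],
       [ 0.00000000e+00,  0.00000000e+00,  0.00000000e+00,
         1.00000000e+00]])}
```

View pics/top0.png

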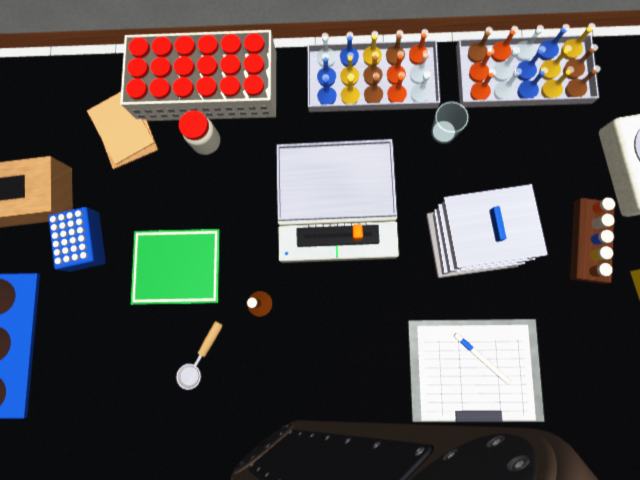

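View pics/side0.png

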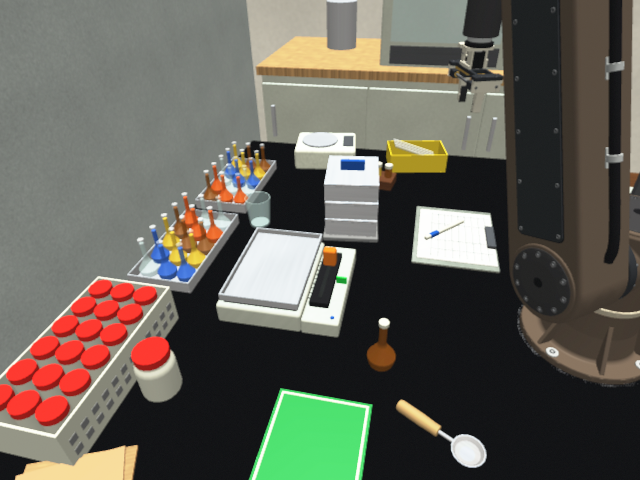

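Top view: the stack is on the right (rib ~(498,224), plates a little twisted), the shaker is in the centre (orange grip ~(357,232), green tab ~(337,253)), and the mat is on the left, centred ~(176,266). The side view agrees. Next I'll measure.

```bash
cat >> h.py <<'E'
def hsv(im): return cv2.cvtColor(im,cv2.COLOR_RGB2HSV)
def mask(im,lo,hi): return cv2.inRange(hsv(im),np.array(lo),np.array(hi))
def blobs(m,amin=30):
    n,l,st,c=cv2.connectedComponentsWithStats(m); return [(l==i,st[i],c[i]) for i in range(1,n) if st[i,4]>=amin]
def fit(xy):
    (c,s,a)=cv2.minAreaRect((np.asarray(xy)*1000).astype(np.float32)); return np.round(c,1),np.round(s,1),round(a,1)
E
python3 - <<'E'
from h import *
z=np.load("/tmp/top.npz"); im,d,T,K=z["im"],z["d"],z["T"],z["K"]; W=cloud(d,K,T)
def show(nm,sel): 
    P=W[sel]; P=P[~np.isnan(P[:,0])]; print(nm,len(P),fit(P[:,:2]),"z",np.round(np.percentile(P[:,2],[5,50,95]),4),"mean",P.mean(0).round(4))
roi=np.zeros((480,640),bool); roi[180:290,270:560]=1
show("orange",(mask(im,(5,180,150),(18,255,255))>0)&roi&(W[...,2]>.085))
show("greentab",(mask(im,(45,150,80),(80,255,255))>0)&roi)
show("rib",(mask(im,(100,150,80),(125,255,255))>0)&roi&(W[...,2]>.14))
b=(mask(im,(45,150,80),(80,255,255))>0); b[:,:100]=0;b[:,240:]=0; show("mat",b)
x,y=W[...,0],W[...,1]
# stack deck top
for lo,hi in((.155,.172),(.105,.118),(.05,.068)):
    s=(W[...,2]>lo)&(W[...,2]<hi)&roi; s[:,:410]=0; show("deck%g"%lo,s)
s=(W[...,2]>.064)&(W[...,2]<.082); s[:,:265]=0;s[:,405:]=0;s[:130]=0;s[235:]=0; show("trayrim",s)
s=(W[...,2]>.054)&(W[...,2]<.066); s[:,:265]=0;s[:,405:]=0;s[:130]=0;s[225:]=0; show("trayfloor",s)
s=(W[...,2]>.030)&(W[...,2]<.042); s[:,:265]=0;s[:,405:]=0;s[:215]=0;s[270:]=0; show("console",s)
s=(W[...,2]>.009)&(W[...,2]<.016); s[:,:420]=0;s[:,555:]=0;s[:170]=0;s[285:]=0; show("stand",s) if s.sum()>5 else None
for v,u in ((225,498),(230,470),(180,335),(240,290),(160,300),(266,176)): print(u,v,W[v,u].round(3))
E
```

```text
orange 65 (array([512.2, -55.4]), array([17.9, 24.6]), 89.0) z [0.0861 0.0895 0.0921] mean [ 0.5111 -0.055   0.0893]
greentab 15 (array([480.4, -13.1]), array([ 2.1, 20.8]), 89.1) z [0.0496 0.0515 0.053 ] mean [ 0.4795 -0.0126  0.0514]
rib 252 (array([ 504.8, -296.9]), array([57.2, 11.5]), 8.1) z [0.1791 0.1869 0.1895] mean [ 0.5042 -0.2961  0.186 ]
mat 5307 (array([458.1, 339.6]), array([162. , 194.6]), 0.3) z [0.0007 0.0038 0.0066] mean [0.4567 0.3372 0.0037]
deck0.155 6155 (array([ 506.6, -298.2]), array([130.7, 162.5]), 7.4) z [0.1593 0.1616 0.164 ] mean [ 0.5049 -0.2968  0.1616]
deck0.105 522 (array([ 504.3, -295.7]), array([129.6, 158.1]), 7.1) z [0.1082 0.1116 0.1157] mean [ 0.4761 -0.2526  0.1117]
deck0.05 393 (array([ 503.5, -298. ]), array([129.4, 160.5]), 5.8) z [0.0578 0.0615 0.0661] mean [ 0.4733 -0.2592  0.0616]
trayrim 1034 (array([609.1, -13.2]), array([196.3, 240.5]), 1.3) z [0.0649 0.0708 0.0739] mean [ 0.6272 -0.0139  0.0704]
trayfloor 8044 (array([624.4, -13. ]), array([158.5, 237.4]), 1.2) z [0.0568 0.0595 0.0625] mean [ 0.6264 -0.0132  0.0596]
console 2766 (array([507.3, -15.2]), array([ 83.3, 250. ]), 1.2) z [0.0325 0.0356 0.0394] mean [ 0.4984 -0.0159  0.0357]
stand 498 (array([ 505.2, -297.9]), array([139.5, 169. ]), 7.1) z [0.0095 0.0118 0.0144] mean [ 0.4777 -0.2488  0.0118]
498 225 [ 0.501 -0.294  0.188]
470 230 [ 0.497 -0.253  0.163]
335 180 [ 0.625 -0.012  0.062]
290 240 [0.505 0.084 0.036]
300 160 [0.671 0.06  0.059]
176 266 [0.457 0.335 0.006]
```

Everything matches the given sizes. Stack ≈ (0.505, -0.297) with yaw about 7.5°, mat ≈ (0.458, 0.339), tray ≈ (0.624, -0.013) with yaw 1.2°. I'll move over the stack.

>>> carry_out(linear=[[0.02, 0.024, 0.01], [0.045, 0.055, 0.02], [0.07, 0.085, 0.03], [0.093, 0.113, 0.03], [0.093, 0.113, 0.03]], dr=[[0, 0, -3], [0, 0, -6], [0, 0, -9], [0, 0, -12.1], [0, 0, -12.1]], gripper=[0, 0, 0, 0, 0], grip_force=40)

```text
time: 0.52
tool_pos: [0.3232, -0.5191, 0.2574]
ee_rot: [[-0.991, -0.131, 0.002], [-0.131, 0.991, -0.0], [-0.002, -0.0, -1.0]]
contact_force: [-0.7, -0.1, -0.7]
finger_gap: 0.0881
```

>>> carry_out(linear=[[0.02, 0.024, 0], [0.042, 0.05, 0], [0.063, 0.076, 0], [0.085, 0.102, 0], [0.105, 0.127, 0]], dr=[[0, 0, 0], [0, 0, 0], [0, 0, 0], [0, 0, 0], [0, 0, 0]], gripper=[0, 0, 0, 0, 0])

```text
time: 0.93
tool_pos: [0.4256, -0.3942, 0.2562]
ee_rot: [[-0.991, -0.131, -0.0], [-0.131, 0.991, 0.0], [0.0, 0.0, -1.0]]
contact_force: [0.1, 0.2, -0.4]
finger_gap: 0.0877
```

>>> carry_out(linear=[[0.02, 0.024, 0], [0.042, 0.051, 0], [0.063, 0.077, 0], [0.08, 0.098, 0], [0.08, 0.098, 0]], dr=[[0, 0, 0], [0, 0, 0], [0, 0, 0], [0, 0, 0], [0, 0, 0]], gripper=[0, 0, 0, 0, 0])

```text
time: 1.35
tool_pos: [0.5073, -0.2945, 0.256]
ee_rot: [[-0.991, -0.135, -0.0], [-0.135, 0.991, 0.001], [-0.0, 0.001, -1.0]]
contact_force: [0.9, -0.5, 0.9]
finger_gap: 0.088
```

```bash
python3 - <<'E'
from h import *
s=r.read_state(); print(s["time"],np.round(s["tool_pos"],4),np.round(s["ee_rot"],3).tolist(),np.round(s["contact_force"],1))
im,d,K,T=look("wrist","w1"); W=cloud(d,K,T)
m=(mask(im,(100,150,60),(125,255,255))>0)
b=max(blobs(m.astype(np.uint8)*255),key=lambda b:b[1][4]); P=W[b[0]]; P=P[P[:,2]>.18]; print(fit(P[:,:2]),P.mean(0),b[2])
e=blobs(m.astype(np.uint8)*255); print([x[1] for x in e])
E
```

```text
1.35 [ 0.5073 -0.2945  0.256 ] [[-0.991, -0.135, -0.0], [-0.135, 0.991, 0.001], [-0.0, 0.001, -1.0]] [ 0.9 -0.5  0.9]
(array([ 508.1, -299.2]), array([58.3, 10.7]), 7.8) [ 0.50684895 -0.29905294  0.18826373] [312.80434783 255.93012422]
[array([ 303,  207,   20,  100, 1932], dtype=int32)]
```

View pics/w1.png

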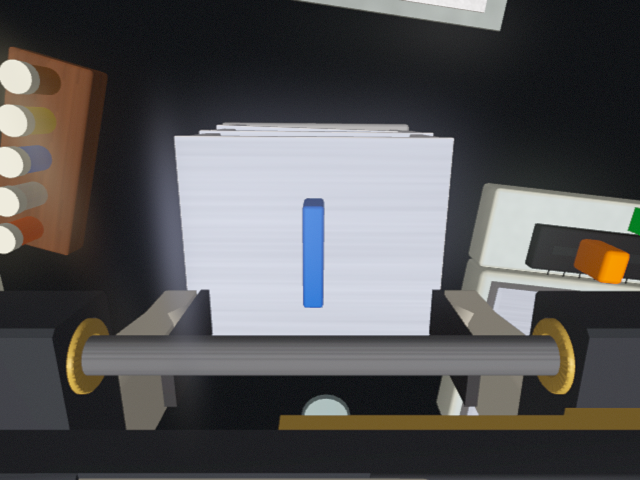

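The wrist view shows the rib straight and centred at ~(313,256), and I measure it at (0.507, -0.299) with yaw 7.8°. I'll descend and grip.

>>> carry_out(linear=[[0, -0.004, -0.025], [0, -0.004, -0.05], [0, -0.004, -0.07], [0, -0.004, -0.085], [0, -0.004, -0.09]], dr=[[0, 0, 0], [0, 0, 0], [0, 0, 0], [0, 0, 0], [0, 0, 0]], gripper=[0, 0, 0, 0, 0])

```text
time: 1.82
tool_pos: [0.5028, -0.3017, 0.1636]
ee_rot: [[-0.991, -0.13, -0.004], [-0.13, 0.991, 0.002], [0.004, 0.002, -1.0]]
contact_force: [-1.3, 0.1, -0.8]
finger_gap: 0.0873
```

>>> carry_out(linear=[[0, 0, 0], [0, 0, 0], [0, 0, 0], [0, 0, 0], [0, 0, 0]], dr=[[0, 0, 0], [0, 0, 0], [0, 0, 0], [0, 0, 0], [0, 0, 0]], gripper=[1, 1, 1, 1, 1], grip_force=40)

```text
time: 2.23
tool_pos: [0.5053, -0.3019, 0.1675]
ee_rot: [[-0.991, -0.131, 0.002], [-0.131, 0.991, -0.0], [-0.002, -0.001, -1.0]]
contact_force: [-0.3, 0.5, -0.1]
finger_gap: 0.0599
```

>>> carry_out(linear=[[0, 0, 0], [0, 0, 0], [0, 0, 0], [0, 0, 0], [0, 0, 0]], dr=[[0, 0, 0], [0, 0, 0], [0, 0, 0], [0, 0, 0], [0, 0, 0]], gripper=[1, 1, 1, 1, 1])

```text
time: 2.65
tool_pos: [0.5048, -0.3017, 0.1666]
ee_rot: [[-0.991, -0.131, -0.0], [-0.131, 0.991, -0.0], [0.0, -0.0, -1.0]]
contact_force: [0.1, -0.4, 0.3]
finger_gap: 0.0263
```

>>> carry_out(linear=[[0, 0.0025, -0.001], [0, 0.0025, -0.001], [0, 0.0025, -0.001], [0, 0.0025, -0.001], [0, 0.0025, -0.001]], dr=[[0, 0, 0], [0, 0, 0], [0, 0, 0], [0, 0, 0], [0, 0, 0]], gripper=[1, 1, 1, 1, 1])

```text
time: 3.07
tool_pos: [0.5047, -0.299, 0.1654]
ee_rot: [[-0.991, -0.131, -0.0], [-0.131, 0.991, 0.0], [0.0, 0.0, -1.0]]
contact_force: [0.5, 0.3, -1.5]
finger_gap: 0.0119
```

>>> carry_out(linear=[[0, 0, 0], [0, 0, 0.005], [0, 0, 0.015], [0, 0, 0.03], [0, 0, 0.045]], dr=[[0, 0, 0], [0, 0, 0], [0, 0, 0], [0, 0, 0], [0, 0, 0]], gripper=[1, 1, 1, 1, 1])

```text
time: 3.48
tool_pos: [0.5047, -0.2993, 0.2116]
ee_rot: [[-0.991, -0.131, -0.001], [-0.131, 0.991, -0.0], [0.001, 0.0, -1.0]]
contact_force: [0.5, -1.1, -2.5]
finger_gap: 0.0117
```

>>> carry_out(linear=[[0, 0, 0.015], [0, 0, 0.03], [0, 0, 0.04], [0, 0, 0.045], [0, 0, 0.045]], dr=[[0, 0, 0], [0, 0, 0], [0, 0, 0], [0, 0, 0], [0, 0, 0]], gripper=[1, 1, 1, 1, 1])

```text
time: 3.9
tool_pos: [0.5054, -0.2994, 0.2571]
ee_rot: [[-0.991, -0.131, 0.002], [-0.131, 0.991, -0.001], [-0.002, -0.001, -1.0]]
contact_force: [-0.9, -0.6, -1.8]
finger_gap: 0.012
```

```bash
python3 - <<'E'
from h import *
s=r.read_state(); print(s["time"],np.round(s["tool_pos"],4),np.round(s["ee_rot"],3).tolist(),np.round(s["contact_force"],1),s["finger_gap"])
im,d,K,T=look("side","s1")
E
```

```text
3.9 [ 0.5054 -0.2994  0.2571] [[-0.991, -0.131, 0.002], [-0.131, 0.991, -0.001], [-0.002, -0.001, -1.0]] [-0.9 -0.6 -1.8] 0.012040180228975452
```

View pics/s1.png

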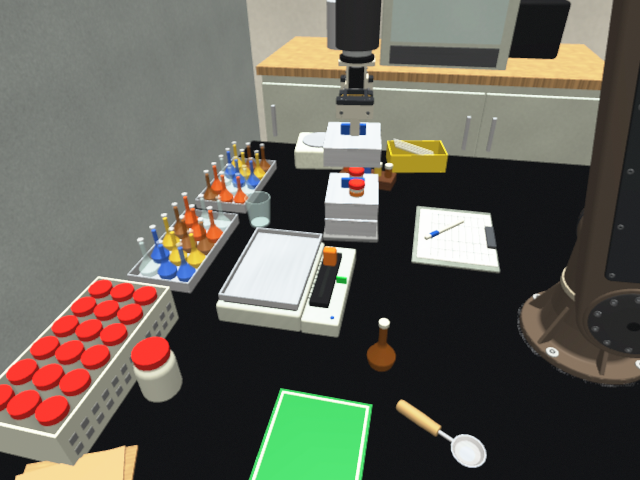

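Plate 3 is lifted cleanly, and two cups show on plate 2 (~(355,172) and (357,186)). I'll carry it to the mat.

>>> carry_out(linear=[[-0.001, 0.012, 0], [-0.003, 0.036, 0], [-0.005, 0.068, 0], [-0.008, 0.102, 0], [-0.01, 0.136, 0]], dr=[[0, 0, 0], [0, 0, -1], [0, 0, -2], [0, 0, -3], [0, 0, -4]], gripper=[1, 1, 1, 1, 1])

```text
time: 4.37
tool_pos: [0.4936, -0.1617, 0.2543]
ee_rot: [[-0.998, -0.06, -0.002], [-0.06, 0.998, 0.0], [0.002, 0.0, -1.0]]
contact_force: [1.6, 1.3, -2.2]
finger_gap: 0.0119
```

>>> carry_out(linear=[[-0.003, 0.034, 0], [-0.005, 0.068, 0], [-0.008, 0.102, 0], [-0.01, 0.136, 0], [-0.013, 0.17, 0]], dr=[[0, 0, -1], [0, 0, -2], [0, 0, -3], [0, 0, -3.2], [0, 0, -3.2]], gripper=[1, 1, 1, 1, 1])

```text
time: 4.78
tool_pos: [0.4807, 0.0086, 0.2548]
ee_rot: [[-1.0, -0.006, -0.001], [-0.006, 1.0, -0.0], [0.001, -0.0, -1.0]]
contact_force: [0.9, 0.2, -2.6]
finger_gap: 0.0119
```

>>> carry_out(linear=[[-0.003, 0.034, 0], [-0.005, 0.068, 0], [-0.008, 0.102, 0], [-0.01, 0.136, 0], [-0.013, 0.17, 0]], dr=[[0, 0, 0], [0, 0, 0], [0, 0, 0], [0, 0, 0], [0, 0, 0]], gripper=[1, 1, 1, 1, 1])

```text
time: 5.2
tool_pos: [0.4676, 0.1785, 0.2548]
ee_rot: [[-1.0, -0.006, -0.001], [-0.006, 1.0, -0.001], [0.001, -0.001, -1.0]]
contact_force: [0.8, -0.0, -2.6]
finger_gap: 0.0121
```

>>> carry_out(linear=[[-0.003, 0.034, 0], [-0.006, 0.068, 0], [-0.009, 0.1, 0], [-0.011, 0.13, 0], [-0.012, 0.15, 0]], dr=[[0, 0, 0], [0, 0, 0], [0, 0, 0], [0, 0, 0], [0, 0, 0]], gripper=[1, 1, 1, 1, 1])

```text
time: 5.62
tool_pos: [0.4556, 0.3292, 0.2543]
ee_rot: [[-1.0, -0.007, -0.001], [-0.007, 1.0, -0.001], [0.001, -0.001, -1.0]]
contact_force: [0.5, -1.1, -2.2]
finger_gap: 0.0115
```

>>> carry_out(linear=[[0, 0.006, -0.01], [0, 0.01, -0.03], [0, 0.012, -0.06], [0, 0.012, -0.095], [0, 0.012, -0.125]], dr=[[0, 0, 0], [0, 0, 0], [0, 0, 0], [0, 0, 0], [0, 0, 0]], gripper=[1, 1, 1, 1, 1])

```text
time: 6.03
tool_pos: [0.4559, 0.3378, 0.128]
ee_rot: [[-1.0, -0.006, -0.001], [-0.006, 1.0, -0.001], [0.001, -0.001, -1.0]]
contact_force: [-0.1, 0.2, -4.1]
finger_gap: 0.012
```

>>> carry_out(linear=[[0, 0, -0.02], [0, 0, -0.035], [0, 0, -0.045], [0, 0, -0.045], [0, 0, -0.045]], dr=[[0, 0, 0], [0, 0, 0], [0, 0, 0], [0, 0, 0], [0, 0, 0]], gripper=[1, 1, 1, 1, 1])

```text
time: 6.45
tool_pos: [0.4568, 0.3384, 0.0853]
ee_rot: [[-1.0, -0.006, -0.0], [-0.006, 1.0, -0.001], [0.0, -0.001, -1.0]]
contact_force: [-0.2, 0.4, -1.1]
finger_gap: 0.0119
```

```bash
cat >> h.py <<'E'
def show(W,nm,sel):
    P=W[sel]; P=P[~np.isnan(P[:,0])]
    if len(P)<8: print(nm,"few",len(P)); return
    print(nm,len(P),fit(P[:,:2]),"z",np.round(np.percentile(P[:,2],[5,50,95]),4),"mean",P.mean(0).round(4))
def box(W,x0,x1,y0,y1,z0,z1): 
    return (W[...,0]>x0)&(W[...,0]<x1)&(W[...,1]>y0)&(W[...,1]<y1)&(W[...,2]>z0)&(W[...,2]<z1)
def st():
    s=r.read_state(); print(round(s["time"],2),np.round(s["tool_pos"],4),"yaw",round(np.degrees(np.arctan2(s["ee_rot"][1][1],s["ee_rot"][0][1])),2),"F",np.round(s["contact_force"],1),round(s["finger_gap"],4)); return s
E
python3 - <<'E'
from h import *
st()
im,d,K,T=look("top","t1"); W=cloud(d,K,T)
show(W,"deck",box(W,.35,.56,.22,.46,.055,.085))
b=(mask(im,(45,150,80),(80,255,255))>0); b[:,:100]=0;b[:,240:]=0; show(W,"mat",b)
red=(mask(im,(0,180,120),(6,255,255))|mask(im,(174,180,120),(179,255,255)))>0
show(W,"red",red&box(W,.4,.6,-.4,-.2,.1,.2))
for b in blobs((red&box(W,.4,.6,-.4,-.2,.1,.2)).astype(np.uint8)*255): show(W,"cup",b[0])
E
```

```text
6.45 [0.4568 0.3384 0.0853] yaw 90.34 F [-0.2  0.4 -1.1] 0.0119
deck 1878 (array([457.8, 338.9]), array([130.2, 161.2]), 0.4) z [0.0787 0.0818 0.0842] mean [0.4361 0.3197 0.0815]
mat 1025 (array([457.7, 338.9]), array([161.1, 193. ]), 0.3) z [-0.0004  0.0036  0.0064] mean [0.4381 0.2849 0.0034]
red 700 (array([ 494.1, -296.6]), array([ 35.9, 107.7]), 9.7) z [0.1426 0.1458 0.1482] mean [ 0.4937 -0.2958  0.1456]
cup 345 (array([ 499.9, -331.5]), array([36.8, 35.5]), 89.3) z [0.1432 0.1458 0.1484] mean [ 0.4998 -0.331   0.1457]
cup 355 (array([ 488.3, -261.9]), array([35.2, 36.7]), 41.4) z [0.1423 0.1458 0.148 ] mean [ 0.4877 -0.2617  0.1455]
```

View pics/t1.png

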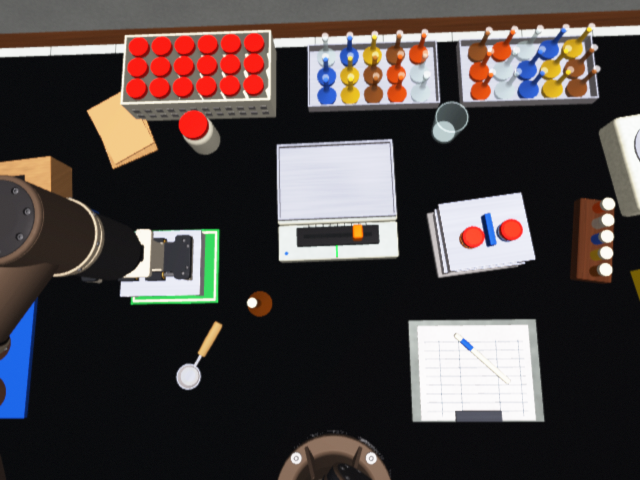

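The top view shows plate 3 centred over the mat (deck fit (457.8, 338.9) against mat centre (457.7, 338.9), yaw 0.4°). Two cups stand upright on plate 2 at px (473,237) and (511,230). I'll set the plate down and go for the cups.

>>> carry_out(linear=[[0, 0, -0.01], [0, 0, -0.02], [0, 0, -0.0275], [0, 0, -0.0275], [0, 0, -0.0275]], dr=[[0, 0, 0], [0, 0, 0], [0, 0, 0], [0, 0, 0], [0, 0, 0]], gripper=[1, 1, 1, 1, 1])

```text
time: 6.92
tool_pos: [0.4566, 0.3385, 0.0574]
ee_rot: [[-1.0, -0.006, -0.001], [-0.006, 1.0, -0.001], [0.001, -0.001, -1.0]]
contact_force: [-0.5, 0.2, -2.6]
finger_gap: 0.0118
```

>>> carry_out(linear=[[0, 0, 0], [0, 0, 0], [0, 0, 0], [0, 0, 0], [0, 0, 0]], dr=[[0, 0, 0], [0, 0, 0], [0, 0, 0], [0, 0, 0], [0, 0, 0]], gripper=[0.25, 0.25, 0.25, 0.25, 0.25])

```text
time: 7.33
tool_pos: [0.4569, 0.3389, 0.0582]
ee_rot: [[-1.0, -0.006, 0.0], [-0.006, 1.0, 0.0], [-0.0, 0.0, -1.0]]
contact_force: [-0.4, 0.2, 0.1]
finger_gap: 0.0398
```

>>> carry_out(linear=[[0, 0, 0.015], [0, 0, 0.05], [0, 0, 0.09], [0, 0, 0.13], [0, 0, 0.165]], dr=[[0, 0, 0], [0, 0, 0], [0, 0, 0], [0, 0, 0], [0, 0, 0]], gripper=[0.25, 0.25, 0.25, 0.25, 0.25])

```text
time: 7.75
tool_pos: [0.457, 0.3387, 0.226]
ee_rot: [[-1.0, -0.006, 0.001], [-0.006, 1.0, 0.001], [-0.001, 0.001, -1.0]]
contact_force: [0.9, 1.8, 0.5]
finger_gap: 0.0648
```

>>> carry_out(linear=[[0.002, -0.03, 0], [0.003, -0.06, 0], [0.005, -0.09, 0], [0.006, -0.12, 0], [0.008, -0.15, 0]], dr=[[0, 0, 4.85], [0, 0, 9.7], [0, 0, 14.55], [0, 0, 19.4], [0, 0, 24.25]], gripper=[0.25, 0.25, 0.25, 0.25, 0.25])

```text
time: 8.17
tool_pos: [0.4645, 0.1875, 0.2233]
ee_rot: [[-0.907, -0.42, 0.0], [-0.42, 0.907, 0.001], [-0.001, 0.0, -1.0]]
contact_force: [0.5, 0.7, -0.8]
finger_gap: 0.0659
```

>>> carry_out(linear=[[0.002, -0.03, 0], [0.003, -0.06, 0], [0.005, -0.09, 0], [0.006, -0.12, 0], [0.008, -0.15, 0]], dr=[[0, 0, 4.85], [0, 0, 9.7], [0, 0, 14.55], [0, 0, 19.4], [0, 0, 24.25]], gripper=[0.25, 0.25, 0.25, 0.25, 0.25])

```text
time: 8.58
tool_pos: [0.4725, 0.0374, 0.2234]
ee_rot: [[-0.655, -0.756, 0.001], [-0.756, 0.655, 0.0], [-0.001, -0.0, -1.0]]
contact_force: [0.2, 0.4, 0.0]
finger_gap: 0.0656
```

>>> carry_out(linear=[[0.002, -0.03, 0], [0.003, -0.06, 0], [0.005, -0.09, 0], [0.006, -0.12, 0], [0.008, -0.15, 0]], dr=[[0, 0, 4.85], [0, 0, 9.7], [0, 0, 14.55], [0, 0, 19.4], [0, 0, 24.25]], gripper=[0.25, 0.25, 0.25, 0.25, 0.25])

```text
time: 9.0
tool_pos: [0.4806, -0.1127, 0.2234]
ee_rot: [[-0.287, -0.958, 0.001], [-0.958, 0.287, 0.0], [-0.0, -0.001, -1.0]]
contact_force: [0.1, 0.0, -0.5]
finger_gap: 0.066
```

>>> carry_out(linear=[[0.002, -0.03, 0], [0.003, -0.06, 0], [0.005, -0.09, 0], [0.006, -0.12, 0], [0.007, -0.15, 0]], dr=[[0, 0, 4.85], [0, 0, 9.7], [0, 0, 14.55], [0, 0, 19.4], [0, 0, 24.25]], gripper=[0.25, 0.25, 0.25, 0.25, 0.25])

```text
time: 9.42
tool_pos: [0.4877, -0.2628, 0.2233]
ee_rot: [[0.132, -0.991, 0.0], [-0.991, -0.132, -0.0], [0.0, -0.0, -1.0]]
contact_force: [-0.0, 0.4, -0.2]
finger_gap: 0.0656
```

```bash
cat >> h.py <<'E'
def redm(im): return (mask(im,(0,170,70),(6,255,255))|mask(im,(174,170,70),(179,255,255)))>0
def cups(W,im,x0,x1,y0,y1,z0,z1):
    for b in blobs((redm(im)&box(W,x0,x1,y0,y1,z0,z1)).astype(np.uint8)*255,20): show(W,"cup",b[0])
E
python3 - <<'E'
from h import *
s=st(); print(np.round(s["joint_pos"],2))
im,d,K,T=look("wrist","w2"); W=cloud(d,K,T)
cups(W,im,.4,.6,-.45,-.15,.14,.155)
im,d,K,T=look("top"); W=cloud(d,K,T)
show(W,"deck3",box(W,.35,.56,.22,.46,.045,.065))
cups(W,im,.4,.6,-.45,-.15,.14,.155)
E
```

```text
9.42 [ 0.4877 -0.2628  0.2233] yaw -172.42 F [-0.   0.4 -0.2] 0.0656
[-0.14  0.16 -0.26 -0.   -1.15  0.27]
cup 1648 (array([ 503.9, -334.2]), array([38. , 37.8]), 77.9) z [0.1451 0.1463 0.1474] mean [ 0.5038 -0.3344  0.1463]
cup 3388 (array([ 491.7, -265. ]), array([38.6, 38. ]), 84.8) z [0.1454 0.1467 0.1478] mean [ 0.4918 -0.2655  0.1467]
deck3 4566 (array([457.6, 339.4]), array([130.3, 161.5]), 0.3) z [0.051  0.0538 0.0567] mean [0.4566 0.3377 0.0538]
cup 71 (array([ 495.1, -249.3]), array([ 9.7, 28.9]), 59.7) z [0.1427 0.1454 0.1473] mean [ 0.4941 -0.2498  0.1453]
cup 63 (array([ 491.2, -276.4]), array([29.8, 11.4]), 7.9) z [0.144  0.146  0.1478] mean [ 0.4896 -0.2764  0.146 ]
cup 78 (array([ 487.3, -333.2]), array([ 9.9, 29.2]), 10.2) z [0.1427 0.1458 0.1477] mean [ 0.4878 -0.3325  0.1455]
```

View pics/w2.png

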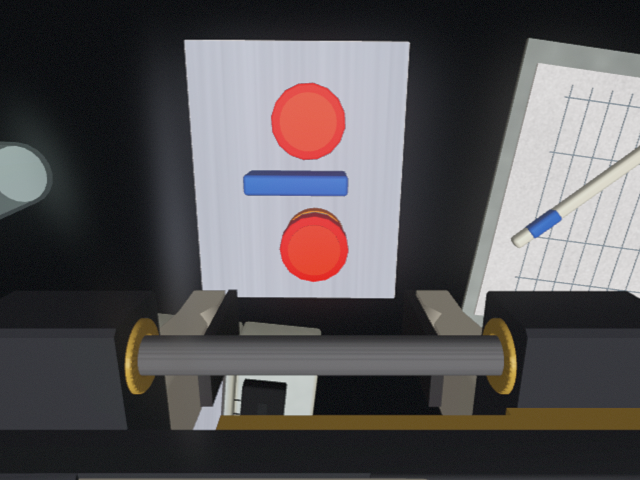

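The wrist view shows both lids, at ~(308,121) and (314,247). The nearer is at about (0.490, -0.264), averaging both cameras. Plate 3 rests at (457.6, 339.4), 0.3°. I'll grasp the near cup.

>>> carry_out(linear=[[0.002, -0.0015, -0.03], [0.002, -0.0015, -0.06], [0.002, -0.0015, -0.085], [0.002, -0.0015, -0.1], [0.002, -0.0015, -0.106]], dr=[[0, 0, 0], [0, 0, 0], [0, 0, 0], [0, 0, 0], [0, 0, 0]], gripper=[0.25, 0.25, 0.25, 0.25, 0.25])

```text
time: 9.93
tool_pos: [0.4882, -0.262, 0.1145]
ee_rot: [[0.127, -0.992, -0.004], [-0.992, -0.127, 0.001], [-0.002, 0.004, -1.0]]
contact_force: [-0.9, 0.2, -0.8]
finger_gap: 0.0658
```

>>> carry_out(linear=[[0, 0, 0], [0, 0, 0], [0, 0, 0], [0, 0, 0], [0, 0, 0]], dr=[[0, 0, 0], [0, 0, 0], [0, 0, 0], [0, 0, 0], [0, 0, 0]], gripper=[1, 1, 1, 1, 1], grip_force=20)

```text
time: 10.35
tool_pos: [0.4906, -0.2628, 0.1183]
ee_rot: [[0.128, -0.992, 0.002], [-0.992, -0.128, -0.0], [0.001, -0.002, -1.0]]
contact_force: [-0.7, 1.5, 3.9]
finger_gap: 0.0396
```

>>> carry_out(linear=[[0, 0, 0], [0, 0, 0.01], [0, 0, 0.03], [0, 0, 0.05], [0, 0, 0.07]], dr=[[0, 0, 0], [0, 0, 0], [0, 0, 0], [0, 0, 0], [0, 0, 0]], gripper=[1, 1, 1, 1, 1])

```text
time: 10.77
tool_pos: [0.4895, -0.2627, 0.1884]
ee_rot: [[0.128, -0.992, -0.0], [-0.992, -0.128, 0.0], [-0.0, 0.0, -1.0]]
contact_force: [-0.2, -0.3, 0.1]
finger_gap: 0.0399
```

>>> carry_out(linear=[[0.008, 0.018, 0], [0.02, 0.047, 0], [0.034, 0.078, 0], [0.047, 0.108, 0], [0.061, 0.14, 0]], dr=[[0, 0, -1], [0, 0, -2], [0, 0, -3], [0, 0, -4.5], [0, 0, -6.2]], gripper=[1, 1, 1, 1, 1])

```text
time: 11.18
tool_pos: [0.551, -0.1216, 0.188]
ee_rot: [[0.018, -1.0, 0.001], [-1.0, -0.018, 0.0], [-0.0, -0.001, -1.0]]
contact_force: [1.1, -0.1, -0.0]
finger_gap: 0.0395
```

>>> carry_out(linear=[[0.014, 0.032, 0], [0.028, 0.064, 0], [0.042, 0.096, 0], [0.056, 0.128, 0], [0.07, 0.16, 0]], dr=[[0, 0, 0], [0, 0, 0], [0, 0, 0], [0, 0, 0], [0, 0, 0]], gripper=[1, 1, 1, 1, 1])

```text
time: 11.6
tool_pos: [0.6212, 0.0389, 0.1879]
ee_rot: [[0.02, -1.0, 0.0], [-1.0, -0.02, 0.0], [-0.0, -0.0, -1.0]]
contact_force: [1.0, -0.9, -0.6]
finger_gap: 0.0395
```

>>> carry_out(linear=[[0.01, 0.022, -0.005], [0.017, 0.037, -0.02], [0.017, 0.037, -0.05], [0.017, 0.037, -0.08], [0.017, 0.037, -0.1]], dr=[[0, 0, 0], [0, 0, 0], [0, 0, 0], [0, 0, 0], [0, 0, 0]], gripper=[1, 1, 1, 1, 1])

```text
time: 12.02
tool_pos: [0.636, 0.0739, 0.0836]
ee_rot: [[0.02, -1.0, -0.004], [-1.0, -0.02, -0.001], [0.001, 0.004, -1.0]]
contact_force: [-1.2, -0.4, -1.8]
finger_gap: 0.0396
```

>>> carry_out(linear=[[0, 0, -0.008], [0, 0, -0.015], [0, 0, -0.02], [0, 0, -0.021], [0, 0, -0.021]], dr=[[0, 0, 0], [0, 0, 0], [0, 0, 0], [0, 0, 0], [0, 0, 0]], gripper=[1, 1, 1, 1, 1])

```text
time: 12.43
tool_pos: [0.6384, 0.0743, 0.0669]
ee_rot: [[0.02, -1.0, 0.001], [-1.0, -0.02, 0.0], [-0.0, -0.001, -1.0]]
contact_force: [0.5, 0.3, 0.5]
finger_gap: 0.04
```

>>> carry_out(linear=[[0, 0, 0], [0, 0, 0], [0, 0, 0], [0, 0, 0.005], [0, 0, 0.03]], dr=[[0, 0, 0], [0, 0, 0], [0, 0, 0], [0, 0, 0], [0, 0, 0]], gripper=[0.4, 0.4, 0.4, 0.4, 0.4])

```text
time: 12.85
tool_pos: [0.6353, 0.0736, 0.0929]
ee_rot: [[0.019, -1.0, -0.006], [-1.0, -0.019, -0.002], [0.002, 0.006, -1.0]]
contact_force: [-0.6, -0.2, -0.6]
finger_gap: 0.0523
```

>>> carry_out(linear=[[0, 0, 0.03], [0, 0, 0.07], [-0.005, -0.015, 0.1], [-0.014, -0.042, 0.11], [-0.025, -0.075, 0.11]], dr=[[0, 0, 0], [0, 0, 0], [0, 0, 2], [0, 0, 4], [0, 0, 6.2]], gripper=[0.4, 0.4, 0.25, 0.25, 0.25])

```text
time: 13.27
tool_pos: [0.6149, -0.0, 0.2108]
ee_rot: [[0.132, -0.991, 0.007], [-0.991, -0.132, 0.001], [-0.0, -0.007, -1.0]]
contact_force: [0.3, -0.6, -0.2]
finger_gap: 0.0644
```

>>> carry_out(linear=[[-0.012, -0.036, 0], [-0.024, -0.072, 0], [-0.036, -0.108, 0], [-0.048, -0.144, 0], [-0.06, -0.18, 0]], dr=[[0, 0, 0], [0, 0, 0], [0, 0, 0], [0, 0, 0], [0, 0, 0]], gripper=[0.25, 0.25, 0.25, 0.25, 0.25])

```text
time: 13.68
tool_pos: [0.5521, -0.1822, 0.207]
ee_rot: [[0.128, -0.992, 0.001], [-0.992, -0.128, -0.0], [0.0, -0.001, -1.0]]
contact_force: [1.2, -0.4, -0.5]
finger_gap: 0.0655
```

>>> carry_out(linear=[[-0.012, -0.036, 0], [-0.024, -0.072, 0], [-0.036, -0.108, 0], [-0.048, -0.14, 0], [-0.051, -0.152, 0]], dr=[[0, 0, 0], [0, 0, 0], [0, 0, 0], [0, 0, 0], [0, 0, 0]], gripper=[0.25, 0.25, 0.25, 0.25, 0.25])

```text
time: 14.1
tool_pos: [0.5, -0.336, 0.2068]
ee_rot: [[0.125, -0.992, 0.0], [-0.992, -0.125, -0.001], [0.001, -0.0, -1.0]]
contact_force: [-0.4, -0.0, -0.6]
finger_gap: 0.0657
```

```bash
python3 - <<'E'
from h import *
st()
im,d,K,T=look("wrist"); W=cloud(d,K,T)
cups(W,im,.35,.65,-.45,-.15,.0,.155)
im,d,K,T=look("top"); W=cloud(d,K,T); print("tray")
cups(W,im,.54,.72,-.15,.12,.05,.1)
E
```

```text
14.1 [ 0.5    -0.336   0.2068] yaw -172.8 F [-0.4 -0.  -0.6] 0.0657
cup 3814 (array([ 506.3, -332.5]), array([45. , 38.7]), 36.1) z [0.1455 0.1467 0.1478] mean [ 0.5039 -0.335   0.1467]
tray
cup 278 (array([634.1,  73.3]), array([36.3, 35.6]), 15.1) z [0.0871 0.0936 0.0963] mean [0.6328 0.0729 0.0931]
```

>>> carry_out(linear=[[0.001, 0.001, -0.03], [0.001, 0.001, -0.055], [0.001, 0.001, -0.075], [0.001, 0.001, -0.085], [0.001, 0.001, -0.089]], dr=[[0, 0, 0], [0, 0, 0], [0, 0, 0], [0, 0, 0], [0, 0, 0]], gripper=[0.25, 0.25, 0.25, 0.25, 0.25])

```text
time: 14.62
tool_pos: [0.5025, -0.3306, 0.1157]
ee_rot: [[0.129, -0.992, -0.002], [-0.992, -0.129, 0.001], [-0.001, 0.002, -1.0]]
contact_force: [-0.3, 0.3, 0.3]
finger_gap: 0.0658
```

>>> carry_out(linear=[[0, 0, 0], [0, 0, 0], [0, 0, 0], [0, 0, 0], [0, 0, 0]], dr=[[0, 0, 0], [0, 0, 0], [0, 0, 0], [0, 0, 0], [0, 0, 0]], gripper=[1, 1, 1, 1, 1], grip_force=20)

```text
time: 15.03
tool_pos: [0.5034, -0.3319, 0.1182]
ee_rot: [[0.128, -0.992, 0.002], [-0.992, -0.128, -0.001], [0.001, -0.002, -1.0]]
contact_force: [-0.0, 1.5, 3.5]
finger_gap: 0.0397
```

>>> carry_out(linear=[[0, 0, 0], [0, 0, 0.01], [0, 0, 0.03], [0, 0, 0.05], [0, 0, 0.07]], dr=[[0, 0, 0], [0, 0, 0], [0, 0, 0], [0, 0, 0], [0, 0, 0]], gripper=[1, 1, 1, 1, 1])

```text
time: 15.45
tool_pos: [0.5025, -0.3317, 0.1883]
ee_rot: [[0.128, -0.992, -0.001], [-0.992, -0.128, 0.0], [-0.0, 0.001, -1.0]]
contact_force: [0.2, 1.2, -0.4]
finger_gap: 0.0394
```

>>> carry_out(linear=[[0.005, 0.018, 0], [0.014, 0.048, 0], [0.023, 0.08, 0], [0.033, 0.113, 0], [0.043, 0.147, 0]], dr=[[0, 0, -1], [0, 0, -2], [0, 0, -3], [0, 0, -4.5], [0, 0, -6.2]], gripper=[1, 1, 1, 1, 1])

```text
time: 15.87
tool_pos: [0.5459, -0.1836, 0.1879]
ee_rot: [[0.018, -1.0, 0.0], [-1.0, -0.018, -0.0], [0.0, -0.0, -1.0]]
contact_force: [1.2, -0.3, -0.3]
finger_gap: 0.0395
```

>>> carry_out(linear=[[0.01, 0.034, 0], [0.02, 0.068, 0], [0.03, 0.102, 0], [0.04, 0.136, 0], [0.05, 0.17, 0]], dr=[[0, 0, 0], [0, 0, 0], [0, 0, 0], [0, 0, 0], [0, 0, 0]], gripper=[1, 1, 1, 1, 1])

```text
time: 16.28
tool_pos: [0.596, -0.013, 0.1879]
ee_rot: [[0.02, -1.0, 0.0], [-1.0, -0.02, 0.0], [-0.0, -0.0, -1.0]]
contact_force: [0.6, 0.1, -0.8]
finger_gap: 0.0394
```

>>> carry_out(linear=[[0.008, 0.028, -0.005], [0.013, 0.046, -0.02], [0.013, 0.046, -0.05], [0.013, 0.046, -0.08], [0.013, 0.046, -0.1]], dr=[[0, 0, 0], [0, 0, 0], [0, 0, 0], [0, 0, 0], [0, 0, 0]], gripper=[1, 1, 1, 1, 1])

```text
time: 16.7
tool_pos: [0.6077, 0.0317, 0.0851]
ee_rot: [[0.02, -1.0, -0.002], [-1.0, -0.02, -0.0], [0.0, 0.002, -1.0]]
contact_force: [-0.4, 0.4, -0.8]
finger_gap: 0.0393
```

>>> carry_out(linear=[[0, 0, -0.008], [0, 0, -0.015], [0, 0, -0.02], [0, 0, -0.021], [0, 0, -0.021]], dr=[[0, 0, 0], [0, 0, 0], [0, 0, 0], [0, 0, 0], [0, 0, 0]], gripper=[1, 1, 1, 1, 1])

```text
time: 17.12
tool_pos: [0.6094, 0.0313, 0.0669]
ee_rot: [[0.02, -1.0, 0.001], [-1.0, -0.02, 0.0], [-0.0, -0.001, -1.0]]
contact_force: [-0.3, 0.1, -0.3]
finger_gap: 0.0396
```

>>> carry_out(linear=[[0, 0, 0], [0, 0, 0], [0, 0, 0], [0, 0, 0.005], [0, 0, 0.03]], dr=[[0, 0, 0], [0, 0, 0], [0, 0, 0], [0, 0, 0], [0, 0, 0]], gripper=[0.4, 0.4, 0.4, 0.4, 0.4])

```text
time: 17.53
tool_pos: [0.6063, 0.0307, 0.0931]
ee_rot: [[0.019, -1.0, -0.006], [-1.0, -0.019, -0.001], [0.001, 0.006, -1.0]]
contact_force: [0.4, -0.5, -0.8]
finger_gap: 0.0528
```

>>> carry_out(linear=[[0, 0, 0.03], [0, 0, 0.07], [-0.005, -0.015, 0.1], [-0.012, -0.04, 0.11], [-0.02, -0.065, 0.11]], dr=[[0, 0, 0], [0, 0, -3], [0, 0, -9], [0, 0, -16], [0, 0, -23]], gripper=[0.4, 0.4, 0.4, 0.4, 0.4])

```text
time: 17.95
tool_pos: [0.5908, -0.0337, 0.2109]
ee_rot: [[-0.376, -0.927, 0.007], [-0.927, 0.376, 0.001], [-0.004, -0.006, -1.0]]
contact_force: [0.5, -0.2, -0.4]
finger_gap: 0.0525
```

>>> carry_out(linear=[[-0.01, -0.03, 0], [-0.02, -0.06, 0], [-0.03, -0.09, 0], [-0.04, -0.12, 0], [-0.048, -0.15, 0]], dr=[[0, 0, -6.4], [0, 0, -12.8], [0, 0, -19.2], [0, 0, -25.6], [0, 0, -32]], gripper=[0.4, 0.4, 0.4, 0.4, 0.4])

```text
time: 18.37
tool_pos: [0.54, -0.185, 0.207]
ee_rot: [[-0.811, -0.586, 0.001], [-0.586, 0.811, -0.0], [-0.001, -0.001, -1.0]]
contact_force: [1.9, -0.6, 0.5]
finger_gap: 0.0528
```

>>> carry_out(linear=[[-0.01, -0.03, 0], [-0.02, -0.06, 0], [-0.03, -0.09, 0], [-0.036, -0.114, 0], [-0.036, -0.114, 0]], dr=[[0, 0, -6.4], [0, 0, -12.8], [0, 0, -19.2], [0, 0, -25.6], [0, 0, -28.8]], gripper=[0.4, 0.4, 0.4, 0.4, 0.4])

```text
time: 18.78
tool_pos: [0.5035, -0.3012, 0.2067]
ee_rot: [[-0.993, -0.119, 0.0], [-0.119, 0.993, -0.001], [0.0, -0.001, -1.0]]
contact_force: [0.7, 0.5, 1.3]
finger_gap: 0.0522
```

```bash
cat >> h.py <<'E'
def rib(W,im,z0):
    m=(mask(im,(100,150,60),(125,255,255))>0)&box(W,.42,.6,-.4,-.2,z0,z0+.05)
    for b in blobs(m.astype(np.uint8)*255,60): show(W,"rib",b[0]&(W[...,2]>z0+.02))
E
python3 - <<'E'
from h import *
st()
im,d,K,T=look("wrist","w3"); W=cloud(d,K,T)
rib(W,im,.11); cups(W,im,.35,.65,-.45,-.15,.0,.155)
im,d,K,T=look("top","t2"); W=cloud(d,K,T)
cups(W,im,.54,.72,-.15,.12,.05,.1); rib(W,im,.11)
E
```

```text
18.78 [ 0.5035 -0.3012  0.2067] yaw 96.82 F [0.7 0.5 1.3] 0.0522
rib 1886 (array([ 506.5, -298.7]), array([58.8, 10.4]), 7.3) z [0.1371 0.1383 0.1393] mean [ 0.5057 -0.2987  0.1383]
cup 276 (array([634.3,  73.3]), array([36.6, 35.5]), 14.8) z [0.0874 0.0936 0.0967] mean [0.6328 0.0729 0.0932]
cup 271 (array([605.5,  30.2]), array([35.9, 35.7]), 9.9) z [0.0889 0.0937 0.0962] mean [0.6044 0.0299 0.0934]
```

>>> carry_out(linear=[[0, -0.001, -0.03], [0, -0.001, -0.055], [0, -0.001, -0.075], [0, -0.001, -0.087], [0, -0.001, -0.091]], dr=[[0, 0, 0], [0, 0, 0], [0, 0, 0], [0, 0, 0], [0, 0, 0]], gripper=[0.4, 0.4, 0.4, 0.4, 0.4], grip_force=40)

```text
time: 19.3
tool_pos: [0.5039, -0.2975, 0.1131]
ee_rot: [[-0.991, -0.131, -0.003], [-0.131, 0.991, 0.001], [0.003, 0.001, -1.0]]
contact_force: [0.2, 0.2, -0.1]
finger_gap: 0.0529
```

>>> carry_out(linear=[[0, 0, 0], [0, 0, 0], [0, 0, 0], [0, 0, 0], [0, 0, 0]], dr=[[0, 0, 0], [0, 0, 0], [0, 0, 0], [0, 0, 0], [0, 0, 0]], gripper=[1, 1, 1, 1, 1])

```text
time: 19.72
tool_pos: [0.5054, -0.2988, 0.116]
ee_rot: [[-0.992, -0.128, 0.002], [-0.128, 0.992, -0.0], [-0.002, -0.001, -1.0]]
contact_force: [0.3, -0.3, -0.6]
finger_gap: 0.0246
```

>>> carry_out(linear=[[0, 0, 0], [0, 0, 0], [0, 0, 0], [0, 0, 0.006], [0, 0, 0.016]], dr=[[0, 0, 0], [0, 0, 0], [0, 0, 0], [0, 0, 0], [0, 0, 0]], gripper=[1, 1, 1, 1, 1])

```text
time: 20.13
tool_pos: [0.5038, -0.2984, 0.1302]
ee_rot: [[-0.992, -0.127, -0.003], [-0.127, 0.992, 0.001], [0.003, 0.001, -1.0]]
contact_force: [-0.6, -1.0, -1.8]
finger_gap: 0.012
```

>>> carry_out(linear=[[0, 0, 0.02], [0, 0, 0.045], [0, 0, 0.075], [0, 0, 0.1], [0, 0.006, 0.1135]], dr=[[0, 0, 0], [0, 0, 0], [0, 0, 0], [0, 0, 0], [0, 0, 0]], gripper=[1, 1, 1, 1, 1])

```text
time: 20.55
tool_pos: [0.5057, -0.2938, 0.2489]
ee_rot: [[-0.992, -0.128, 0.004], [-0.128, 0.992, -0.002], [-0.004, -0.003, -1.0]]
contact_force: [0.9, -0.6, -1.8]
finger_gap: 0.0115
```

>>> carry_out(linear=[[-0.001, 0.018, 0], [-0.003, 0.044, 0], [-0.005, 0.076, 0], [-0.008, 0.11, 0], [-0.01, 0.144, 0]], dr=[[0, 0, -1], [0, 0, -2], [0, 0, -3], [0, 0, -4], [0, 0, -5]], gripper=[1, 1, 1, 1, 1])

```text
time: 20.97
tool_pos: [0.4941, -0.1477, 0.2452]
ee_rot: [[-0.999, -0.039, 0.0], [-0.039, 0.999, 0.0], [-0.0, 0.0, -1.0]]
contact_force: [0.7, 0.0, -2.3]
finger_gap: 0.0117
```

>>> carry_out(linear=[[-0.003, 0.034, 0], [-0.005, 0.068, 0], [-0.008, 0.102, 0], [-0.01, 0.136, 0], [-0.013, 0.17, 0]], dr=[[0, 0, -1], [0, 0, -2], [0, 0, -2], [0, 0, -2], [0, 0, -2]], gripper=[1, 1, 1, 1, 1])

```text
time: 21.38
tool_pos: [0.4814, 0.0228, 0.2455]
ee_rot: [[-1.0, -0.006, 0.001], [-0.006, 1.0, 0.0], [-0.001, 0.0, -1.0]]
contact_force: [0.7, 0.3, -1.9]
finger_gap: 0.012
```

>>> carry_out(linear=[[-0.003, 0.034, 0], [-0.005, 0.068, 0], [-0.008, 0.102, 0], [-0.01, 0.136, 0], [-0.013, 0.17, 0]], dr=[[0, 0, 0], [0, 0, 0], [0, 0, 0], [0, 0, 0], [0, 0, 0]], gripper=[1, 1, 1, 1, 1])

```text
time: 21.8
tool_pos: [0.4683, 0.1929, 0.2455]
ee_rot: [[-1.0, -0.006, 0.001], [-0.006, 1.0, 0.001], [-0.001, 0.001, -1.0]]
contact_force: [1.1, 0.2, -2.7]
finger_gap: 0.0118
```

>>> carry_out(linear=[[-0.003, 0.034, 0], [-0.006, 0.068, 0], [-0.009, 0.1, 0], [-0.01, 0.127, 0], [-0.01, 0.147, 0]], dr=[[0, 0, 0], [0, 0, 0], [0, 0, 0], [0, 0, 0], [0, 0, 0]], gripper=[1, 1, 1, 1, 1])

```text
time: 22.22
tool_pos: [0.4584, 0.3405, 0.2451]
ee_rot: [[-1.0, -0.007, 0.0], [-0.007, 1.0, 0.0], [-0.0, 0.0, -1.0]]
contact_force: [0.8, -0.6, -3.1]
finger_gap: 0.0116
```

>>> carry_out(linear=[[0, 0, -0.01], [0, 0, -0.04], [0, 0, -0.075], [0, 0, -0.1], [0, 0, -0.11]], dr=[[0, 0, 0], [0, 0, 0], [0, 0, 0], [0, 0, 0], [0, 0, 0]], gripper=[1, 1, 1, 1, 1])

```text
time: 22.63
tool_pos: [0.4573, 0.3358, 0.1308]
ee_rot: [[-1.0, -0.005, -0.004], [-0.005, 1.0, -0.004], [0.004, -0.004, -1.0]]
contact_force: [0.0, -0.5, -3.1]
finger_gap: 0.0118
```

>>> carry_out(linear=[[0, 0, 0], [0, 0, 0], [0, 0, 0]], dr=[[0, 0, 0], [0, 0, 0], [0, 0, 0]], gripper=[1, 1, 1])

```text
time: 22.88
tool_pos: [0.4599, 0.339, 0.1365]
ee_rot: [[-1.0, -0.006, 0.002], [-0.006, 1.0, 0.002], [-0.002, 0.002, -1.0]]
contact_force: [0.2, 0.1, -1.8]
finger_gap: 0.0117
```

```bash
cat >> h.py <<'E'
def edge(W,zs):
    for z in zs:
        s=box(W,.33,.56,.22,.46,z-.005,z+.005); show(W,"deck%g"%z,s)
E
python3 - <<'E'
from h import *
st()
im,d,K,T=look("top","t3"); W=cloud(d,K,T)
edge(W,(.131,.054))
print("stack"); cups(W,im,.35,.6,-.45,-.15,.0,.2); rib(W,im,.06); print("tray"); cups(W,im,.54,.72,-.15,.12,.05,.1)
E
```

```text
22.88 [0.4599 0.339  0.1365] yaw 90.35 F [ 0.2  0.1 -1.8] 0.0117
deck0.131 2173 (array([459.6, 339.7]), array([130.9, 161.7]), 0.2) z [0.1302 0.1327 0.1349] mean [0.4358 0.3214 0.1326]
deck0.054 709 (array([457.5, 339.4]), array([130. , 161.2]), 0.4) z [0.0509 0.0537 0.0563] mean [0.4415 0.2887 0.0536]
stack
cup 317 (array([ 496.4, -331.2]), array([35.1, 37.2]), 1.0) z [0.0918 0.0957 0.098 ] mean [ 0.4963 -0.3303  0.0954]
rib 190 (array([ 502.2, -297.3]), array([56.5, 12. ]), 7.0) z [0.0821 0.0872 0.0897] mean [ 0.502  -0.2969  0.0868]
tray
cup 283 (array([634.1,  73.9]), array([36.6, 35.6]), 49.3) z [0.0873 0.0936 0.0965] mean [0.6328 0.0731 0.0932]
cup 281 (array([605.7,  29.5]), array([36.4, 36.1]), 0.9) z [0.0899 0.0938 0.096 ] mean [0.6043 0.0298 0.0935]
```

View pics/t3.png

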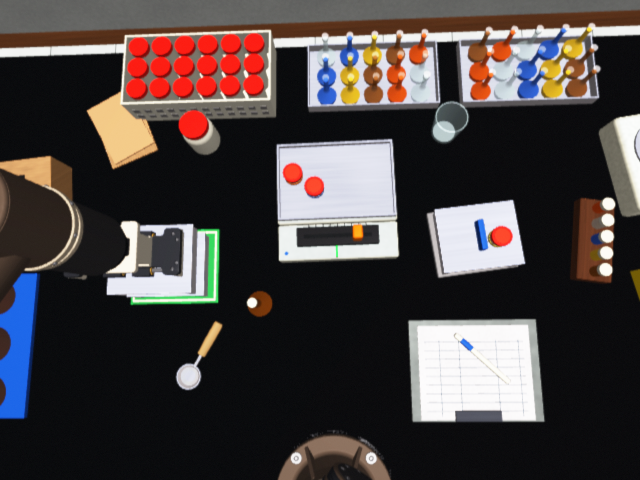

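Top view: plate 2 hovers aligned over plate 3. Plate 1 carries one cup at px (501,237), and two cups stand in the tray at (292,173) and (314,186). I'll set the plate down and go for the next cup.

>>> carry_out(linear=[[-0.0005, 0, -0.01], [-0.0005, 0, -0.02], [-0.0005, 0, -0.0275], [-0.0005, 0, -0.0275], [-0.0005, 0, -0.0275]], dr=[[0, 0, 0], [0, 0, 0], [0, 0, 0], [0, 0, 0], [0, 0, 0]], gripper=[1, 1, 1, 1, 1])

```text
time: 23.35
tool_pos: [0.4583, 0.3382, 0.1065]
ee_rot: [[-1.0, -0.006, -0.0], [-0.006, 1.0, -0.0], [0.0, -0.0, -1.0]]
contact_force: [0.4, -0.4, -1.4]
finger_gap: 0.0115
```

>>> carry_out(linear=[[0, 0, 0], [0, 0, 0], [0, 0, 0], [0, 0, 0], [0, 0, 0]], dr=[[0, 0, 0], [0, 0, 0], [0, 0, 0], [0, 0, 0], [0, 0, 0]], gripper=[0.25, 0.25, 0.25, 0.25, 0.25])

```text
time: 23.77
tool_pos: [0.4584, 0.3383, 0.1071]
ee_rot: [[-1.0, -0.006, 0.0], [-0.006, 1.0, 0.0], [-0.0, 0.0, -1.0]]
contact_force: [1.0, -0.1, 0.3]
finger_gap: 0.0392
```

>>> carry_out(linear=[[0, 0, 0.015], [0, 0, 0.04], [0, 0, 0.07], [0, 0, 0.095], [0, -0.01, 0.11]], dr=[[0, 0, 0], [0, 0, 0], [0, 0, 0], [0, 0, 0], [0, 0, 0]], gripper=[0.25, 0.25, 0.25, 0.25, 0.25])

```text
time: 24.18
tool_pos: [0.4594, 0.33, 0.2202]
ee_rot: [[-1.0, -0.007, 0.003], [-0.007, 1.0, 0.003], [-0.003, 0.003, -1.0]]
contact_force: [0.5, -0.0, -0.2]
finger_gap: 0.065
```

>>> carry_out(linear=[[0.002, -0.03, 0], [0.004, -0.065, 0], [0.006, -0.1, 0], [0.008, -0.135, 0], [0.01, -0.17, 0]], dr=[[0, 0, 4.85], [0, 0, 9.7], [0, 0, 14.55], [0, 0, 19.4], [0, 0, 24.25]], gripper=[0.25, 0.25, 0.25, 0.25, 0.25])

```text
time: 24.6
tool_pos: [0.468, 0.1568, 0.2173]
ee_rot: [[-0.907, -0.42, 0.0], [-0.42, 0.907, 0.0], [-0.0, 0.0, -1.0]]
contact_force: [2.6, 0.8, 0.1]
finger_gap: 0.0656
```

>>> carry_out(linear=[[0.002, -0.034, 0], [0.004, -0.068, 0], [0.006, -0.102, 0], [0.008, -0.136, 0], [0.01, -0.17, 0]], dr=[[0, 0, 4.85], [0, 0, 9.7], [0, 0, 14.55], [0, 0, 19.4], [0, 0, 24.25]], gripper=[0.25, 0.25, 0.25, 0.25, 0.25])

```text
time: 25.02
tool_pos: [0.4781, -0.0133, 0.2174]
ee_rot: [[-0.655, -0.756, 0.001], [-0.756, 0.655, 0.0], [-0.001, -0.0, -1.0]]
contact_force: [0.7, -0.8, 0.4]
finger_gap: 0.0654
```

>>> carry_out(linear=[[0.002, -0.034, 0], [0.004, -0.068, 0], [0.006, -0.102, 0], [0.008, -0.136, 0], [0.01, -0.17, 0]], dr=[[0, 0, 4.85], [0, 0, 9.7], [0, 0, 14.55], [0, 0, 19.4], [0, 0, 24.25]], gripper=[0.25, 0.25, 0.25, 0.25, 0.25])

```text
time: 25.43
tool_pos: [0.4882, -0.1834, 0.2173]
ee_rot: [[-0.287, -0.958, 0.001], [-0.958, 0.287, 0.0], [-0.0, -0.001, -1.0]]
contact_force: [1.5, 1.5, -0.1]
finger_gap: 0.066
```

>>> carry_out(linear=[[0.002, -0.034, 0], [0.004, -0.068, 0], [0.006, -0.102, 0], [0.008, -0.136, 0], [0.01, -0.151, 0]], dr=[[0, 0, 4.85], [0, 0, 9.7], [0, 0, 14.55], [0, 0, 19.4], [0, 0, 24.25]], gripper=[0.25, 0.25, 0.25, 0.25, 0.25])

```text
time: 25.85
tool_pos: [0.498, -0.3361, 0.2167]
ee_rot: [[0.13, -0.992, -0.0], [-0.992, -0.13, -0.0], [0.0, 0.001, -1.0]]
contact_force: [0.7, -0.2, -0.1]
finger_gap: 0.0659
```

>>> carry_out(linear=[[0, 0, 0], [0, 0, 0], [0, 0, 0]], dr=[[0, 0, 0], [0, 0, 0], [0, 0, 0]], gripper=[0.25, 0.25, 0.25])

```text
time: 26.1
tool_pos: [0.4981, -0.3324, 0.2169]
ee_rot: [[0.126, -0.992, -0.0], [-0.992, -0.126, 0.0], [-0.0, 0.0, -1.0]]
contact_force: [-0.5, 0.0, 0.3]
finger_gap: 0.0656
```

```bash
python3 - <<'E'
from h import *
st()
im,d,K,T=look("wrist"); W=cloud(d,K,T)
cups(W,im,.35,.65,-.45,-.15,.0,.155); rib(W,im,.06)
im,d,K,T=look("top"); W=cloud(d,K,T); print("tray")
cups(W,im,.54,.72,-.15,.12,.05,.1); edge(W,(.104,.054))
E
```

```text
26.1 [ 0.4981 -0.3324  0.2169] yaw -172.76 F [-0.5  0.   0.3] 0.0656
cup 2495 (array([ 500.6, -334.2]), array([38.2, 38. ]), 54.7) z [0.0955 0.0967 0.0979] mean [ 0.5006 -0.3345  0.0967]
rib 1181 (array([ 505.9, -300.2]), array([57.7, 11.2]), 5.8) z [0.087  0.0882 0.0893] mean [ 0.5061 -0.3004  0.0882]
tray
cup 276 (array([633.9,  73.4]), array([36.4, 35.6]), 83.0) z [0.0872 0.0936 0.0964] mean [0.6328 0.0729 0.093 ]
cup 276 (array([605.1,  29.7]), array([36.3, 35.6]), 72.1) z [0.0898 0.0935 0.0966] mean [0.6043 0.03   0.0934]
deck0.104 5036 (array([457.3, 338.8]), array([130.3, 162. ]), 0.1) z [0.1012 0.1038 0.1063] mean [0.4562 0.3373 0.1038]
deck0.054 324 (array([419.8, 306.7]), array([100.7, 202.4]), 40.6) z [0.0501 0.0539 0.0581] mean [0.4446 0.2801 0.054 ]
```

>>> carry_out(linear=[[0.001, -0.001, -0.035], [0.001, -0.001, -0.075], [0.001, -0.001, -0.11], [0.001, -0.001, -0.138], [0.001, -0.001, -0.1495]], dr=[[0, 0, 0], [0, 0, 0], [0, 0, 0], [0, 0, 0], [0, 0, 0]], gripper=[0.25, 0.25, 0.25, 0.25, 0.25])

```text
time: 26.62
tool_pos: [0.4973, -0.3318, 0.0639]
ee_rot: [[0.128, -0.992, -0.005], [-0.992, -0.128, 0.002], [-0.003, 0.004, -1.0]]
contact_force: [-0.1, -0.5, -1.2]
finger_gap: 0.0654
```

>>> carry_out(linear=[[0, 0, 0], [0, 0, 0], [0, 0, 0], [0, 0, 0], [0, 0, 0]], dr=[[0, 0, 0], [0, 0, 0], [0, 0, 0], [0, 0, 0], [0, 0, 0]], gripper=[1, 1, 1, 1, 1], grip_force=20)

```text
time: 27.03
tool_pos: [0.5006, -0.3341, 0.0695]
ee_rot: [[0.128, -0.992, 0.003], [-0.992, -0.128, -0.001], [0.001, -0.003, -1.0]]
contact_force: [-0.7, 1.7, 5.4]
finger_gap: 0.0393
```

>>> carry_out(linear=[[0, 0, 0], [0, 0, 0.01], [0, 0, 0.04], [0, 0, 0.08], [0, 0, 0.12]], dr=[[0, 0, 0], [0, 0, 0], [0, 0, 0], [0, 0, 0], [0, 0, 0]], gripper=[1, 1, 1, 1, 1])

```text
time: 27.45
tool_pos: [0.4984, -0.3335, 0.1891]
ee_rot: [[0.128, -0.992, -0.002], [-0.992, -0.128, 0.0], [-0.001, 0.002, -1.0]]
contact_force: [1.6, -1.2, -0.4]
finger_gap: 0.0394
```

>>> carry_out(linear=[[0.008, 0.018, 0], [0.02, 0.045, 0], [0.033, 0.075, 0], [0.046, 0.105, 0], [0.059, 0.135, 0]], dr=[[0, 0, -1], [0, 0, -2], [0, 0, -3], [0, 0, -4.5], [0, 0, -6.2]], gripper=[1, 1, 1, 1, 1])

```text
time: 27.87
tool_pos: [0.5585, -0.1976, 0.1888]
ee_rot: [[0.018, -1.0, 0.001], [-1.0, -0.018, 0.0], [-0.0, -0.001, -1.0]]
contact_force: [0.1, 0.2, -0.0]
finger_gap: 0.0396
```

>>> carry_out(linear=[[0.014, 0.032, 0], [0.028, 0.064, 0], [0.042, 0.096, 0], [0.056, 0.128, 0], [0.068, 0.155, 0]], dr=[[0, 0, 0], [0, 0, 0], [0, 0, 0], [0, 0, 0], [0, 0, 0]], gripper=[1, 1, 1, 1, 1])

```text
time: 28.28
tool_pos: [0.6269, -0.0417, 0.1887]
ee_rot: [[0.02, -1.0, 0.001], [-1.0, -0.02, 0.0], [-0.0, -0.001, -1.0]]
contact_force: [0.5, -0.6, -0.8]
finger_gap: 0.0392
```

>>> carry_out(linear=[[0.009, 0.022, -0.005], [0.0135, 0.0305, -0.02], [0.0135, 0.0305, -0.05], [0.0135, 0.0305, -0.08], [0.0135, 0.0305, -0.1]], dr=[[0, 0, 0], [0, 0, 0], [0, 0, 0], [0, 0, 0], [0, 0, 0]], gripper=[1, 1, 1, 1, 1])

```text
time: 28.7
tool_pos: [0.6387, -0.0129, 0.0859]
ee_rot: [[0.02, -1.0, -0.002], [-1.0, -0.02, 0.0], [-0.0, 0.002, -1.0]]
contact_force: [0.2, -0.2, -0.4]
finger_gap: 0.0397
```

>>> carry_out(linear=[[0, 0, -0.008], [0, 0, -0.015], [0, 0, -0.02], [0, 0, -0.021], [0, 0, -0.021]], dr=[[0, 0, 0], [0, 0, 0], [0, 0, 0], [0, 0, 0], [0, 0, 0]], gripper=[1, 1, 1, 1, 1])

```text
time: 29.12
tool_pos: [0.6406, -0.0132, 0.0678]
ee_rot: [[0.02, -1.0, 0.002], [-1.0, -0.02, 0.0], [-0.0, -0.002, -1.0]]
contact_force: [0.6, 0.5, 0.1]
finger_gap: 0.0393
```

>>> carry_out(linear=[[0, 0, 0], [0, 0, 0], [0, 0, 0], [0, 0, 0.005], [0, 0, 0.03]], dr=[[0, 0, 0], [0, 0, 0], [0, 0, 0], [0, 0, 0], [0, 0, 0]], gripper=[0.4, 0.4, 0.4, 0.4, 0.4])

```text
time: 29.53
tool_pos: [0.6372, -0.0135, 0.0933]
ee_rot: [[0.019, -1.0, -0.007], [-1.0, -0.019, -0.001], [0.001, 0.007, -1.0]]
contact_force: [-1.2, 0.4, -1.1]
finger_gap: 0.0525
```

>>> carry_out(linear=[[0, 0, 0.03], [0, 0, 0.06], [-0.005, -0.015, 0.085], [-0.012, -0.04, 0.09], [-0.02, -0.065, 0.09]], dr=[[0, 0, 0], [0, 0, -3], [0, 0, -9], [0, 0, -16], [0, 0, -23]], gripper=[0.4, 0.4, 0.4, 0.4, 0.4])

```text
time: 29.95
tool_pos: [0.6214, -0.0782, 0.1902]
ee_rot: [[-0.376, -0.927, 0.006], [-0.927, 0.376, 0.0], [-0.002, -0.005, -1.0]]
contact_force: [0.9, 0.0, -0.6]
finger_gap: 0.0526
```

>>> carry_out(linear=[[-0.013, -0.03, 0], [-0.026, -0.06, 0], [-0.039, -0.09, 0], [-0.05, -0.12, 0], [-0.06, -0.15, 0]], dr=[[0, 0, -6.4], [0, 0, -12.8], [0, 0, -19.2], [0, 0, -25.6], [0, 0, -32]], gripper=[0.4, 0.4, 0.4, 0.4, 0.4])

```text
time: 30.37
tool_pos: [0.559, -0.2295, 0.1875]
ee_rot: [[-0.811, -0.586, 0.001], [-0.586, 0.811, -0.0], [-0.001, -0.001, -1.0]]
contact_force: [0.6, 0.0, -0.5]
finger_gap: 0.0525
```

>>> carry_out(linear=[[-0.014, -0.018, 0], [-0.028, -0.035, 0], [-0.042, -0.053, 0], [-0.054, -0.07, 0], [-0.054, -0.07, 0]], dr=[[0, 0, -6.4], [0, 0, -12.8], [0, 0, -19.2], [0, 0, -25.6], [0, 0, -29.5]], gripper=[0.4, 0.4, 0.4, 0.4, 0.4])

```text
time: 30.78
tool_pos: [0.5038, -0.3004, 0.1873]
ee_rot: [[-0.994, -0.107, 0.0], [-0.107, 0.994, -0.0], [-0.0, -0.0, -1.0]]
contact_force: [0.4, 0.4, 0.5]
finger_gap: 0.0525
```

>>> carry_out(linear=[[0, 0, 0], [0, 0, 0], [0, 0, 0]], dr=[[0, 0, 0], [0, 0, 0], [0, 0, 0]], gripper=[0.4, 0.4, 0.4])

```text
time: 31.03
tool_pos: [0.5062, -0.298, 0.1869]
ee_rot: [[-0.993, -0.118, 0.0], [-0.118, 0.993, -0.0], [-0.0, -0.0, -1.0]]
contact_force: [0.2, 0.2, -0.3]
finger_gap: 0.0522
```

```bash
python3 - <<'E'
from h import *
st()
im,d,K,T=look("wrist"); W=cloud(d,K,T)
rib(W,im,.06); cups(W,im,.35,.65,-.45,-.15,.0,.155); show(W,"deck",box(W,.4,.6,-.42,-.2,.058,.066))
im,d,K,T=look("top"); W=cloud(d,K,T); print("tray")
cups(W,im,.54,.72,-.15,.12,.05,.1)
E
```

```text
31.03 [ 0.5062 -0.298   0.1869] yaw 96.8 F [ 0.2  0.2 -0.3] 0.0522
rib 1512 (array([ 505.7, -299.6]), array([58.5, 10.4]), 6.4) z [0.0871 0.0882 0.0894] mean [ 0.5046 -0.2999  0.0882]
deck 39079 (array([ 506.2, -299.4]), array([130.5, 160.3]), 5.8) z [0.0612 0.0623 0.0634] mean [ 0.4977 -0.3005  0.0623]
tray
cup 274 (array([635.7, -12. ]), array([34.2, 35.7]), 88.9) z [0.0898 0.0937 0.0962] mean [ 0.635  -0.0116  0.0933]
cup 280 (array([633.6,  73.2]), array([37.1, 35.2]), 80.4) z [0.0888 0.0937 0.0967] mean [0.6327 0.073  0.0932]
cup 277 (array([604.7,  30.4]), array([36.6, 35.9]), 48.2) z [0.0896 0.0936 0.0962] mean [0.6043 0.0301 0.0934]
```

>>> carry_out(linear=[[0, -0.001, -0.035], [0, -0.001, -0.07], [0, -0.001, -0.1], [0, -0.001, -0.116], [0, -0.001, -0.121]], dr=[[0, 0, -0.7], [0, 0, -0.7], [0, 0, -0.7], [0, 0, -0.7], [0, 0, -0.7]], gripper=[0.4, 0.4, 0.4, 0.4, 0.4], grip_force=40)

```text
time: 31.55
tool_pos: [0.504, -0.2981, 0.0623]
ee_rot: [[-0.994, -0.105, -0.005], [-0.105, 0.994, 0.002], [0.005, 0.002, -1.0]]
contact_force: [-6.8, 6.8, 19.1]
finger_gap: 0.0526
```

>>> carry_out(linear=[[0, 0, 0], [0, 0, 0], [0, 0, 0], [0, 0, 0], [0, 0, 0]], dr=[[0, 0, 0], [0, 0, 0], [0, 0, 0], [0, 0, 0], [0, 0, 0]], gripper=[1, 1, 1, 1, 1])

```text
time: 31.97
tool_pos: [0.5066, -0.2993, 0.0667]
ee_rot: [[-0.995, -0.104, 0.002], [-0.104, 0.995, -0.0], [-0.002, -0.001, -1.0]]
contact_force: [-0.2, 0.6, -0.7]
finger_gap: 0.0245
```

>>> carry_out(linear=[[0, 0, 0], [0, 0, 0], [0, 0, 0], [0, 0, 0.006], [0, 0, 0.016]], dr=[[0, 0, 0], [0, 0, 0], [0, 0, 0], [0, 0, 0], [0, 0, 0]], gripper=[1, 1, 1, 1, 1])

```text
time: 32.38
tool_pos: [0.5047, -0.2988, 0.0808]
ee_rot: [[-0.995, -0.103, -0.003], [-0.103, 0.995, 0.001], [0.003, 0.001, -1.0]]
contact_force: [0.0, -0.4, -2.1]
finger_gap: 0.0118
```

>>> carry_out(linear=[[0, 0, 0.025], [0, 0, 0.06], [0, 0, 0.1], [0, 0, 0.135], [0, 0.006, 0.16]], dr=[[0, 0, 0], [0, 0, 0], [0, 0, 0], [0, 0, 0], [0, 0, 0]], gripper=[1, 1, 1, 1, 1])

```text
time: 32.8
tool_pos: [0.5063, -0.2941, 0.2461]
ee_rot: [[-0.995, -0.103, 0.003], [-0.103, 0.995, -0.002], [-0.003, -0.002, -1.0]]
contact_force: [0.3, -0.2, -2.3]
finger_gap: 0.0117
```

>>> carry_out(linear=[[-0.001, 0.018, 0], [-0.003, 0.044, 0], [-0.005, 0.076, 0], [-0.008, 0.11, 0], [-0.01, 0.144, 0]], dr=[[0, 0, -1], [0, 0, -2], [0, 0, -3], [0, 0, -4], [0, 0, -5]], gripper=[1, 1, 1, 1, 1])

```text
time: 33.22
tool_pos: [0.495, -0.1481, 0.2422]
ee_rot: [[-1.0, -0.014, 0.0], [-0.014, 1.0, 0.0], [-0.0, 0.0, -1.0]]
contact_force: [1.3, 1.2, -1.8]
finger_gap: 0.0116
```

>>> carry_out(linear=[[-0.003, 0.034, 0], [-0.005, 0.068, 0], [-0.008, 0.102, 0], [-0.01, 0.136, 0], [-0.013, 0.17, 0]], dr=[[0, 0, -0.7], [0, 0, -0.7], [0, 0, -0.7], [0, 0, -0.7], [0, 0, -0.7]], gripper=[1, 1, 1, 1, 1])

```text
time: 33.63
tool_pos: [0.4822, 0.0223, 0.2424]
ee_rot: [[-1.0, -0.004, 0.001], [-0.004, 1.0, 0.0], [-0.001, 0.0, -1.0]]
contact_force: [-0.1, -0.1, -2.4]
finger_gap: 0.0118
```

>>> carry_out(linear=[[-0.003, 0.034, 0], [-0.005, 0.068, 0], [-0.008, 0.102, 0], [-0.01, 0.136, 0], [-0.013, 0.17, 0]], dr=[[0, 0, 0], [0, 0, 0], [0, 0, 0], [0, 0, 0], [0, 0, 0]], gripper=[1, 1, 1, 1, 1])

```text
time: 34.05
tool_pos: [0.4692, 0.1923, 0.2425]
ee_rot: [[-1.0, -0.004, 0.0], [-0.004, 1.0, 0.001], [-0.0, 0.001, -1.0]]
contact_force: [0.8, 0.5, -2.3]
finger_gap: 0.0115
```

>>> carry_out(linear=[[-0.003, 0.034, 0], [-0.006, 0.068, 0], [-0.009, 0.1, 0], [-0.011, 0.128, 0], [-0.011, 0.1475, 0]], dr=[[0, 0, 0], [0, 0, 0], [0, 0, 0], [0, 0, 0], [0, 0, 0]], gripper=[1, 1, 1, 1, 1])

```text
time: 34.47
tool_pos: [0.4582, 0.3406, 0.2421]
ee_rot: [[-1.0, -0.006, 0.0], [-0.006, 1.0, 0.0], [-0.0, 0.0, -1.0]]
contact_force: [0.0, 0.2, -2.7]
finger_gap: 0.0115
```

>>> carry_out(linear=[[0, 0, -0.01], [0, 0, -0.03], [0, 0, -0.045], [0, 0, -0.057], [0, 0, -0.057]], dr=[[0, 0, 0], [0, 0, 0], [0, 0, 0], [0, 0, 0], [0, 0, 0]], gripper=[1, 1, 1, 1, 1])

```text
time: 34.88
tool_pos: [0.4576, 0.3364, 0.1819]
ee_rot: [[-1.0, -0.003, -0.004], [-0.003, 1.0, -0.004], [0.004, -0.004, -1.0]]
contact_force: [-1.1, 0.1, -3.4]
finger_gap: 0.0117
```

>>> carry_out(linear=[[0, 0, 0], [0, 0, 0], [0, 0, 0], [0, 0, 0]], dr=[[0, 0, 0], [0, 0, 0], [0, 0, 0], [0, 0, 0]], gripper=[1, 1, 1, 1])

```text
time: 35.22
tool_pos: [0.4592, 0.3385, 0.1856]
ee_rot: [[-1.0, -0.004, 0.001], [-0.004, 1.0, 0.001], [-0.001, 0.001, -1.0]]
contact_force: [0.5, -0.5, -3.3]
finger_gap: 0.0116
```

```bash
python3 - <<'E'
from h import *
st()
im,d,K,T=look("top","t4"); W=cloud(d,K,T)
edge(W,(.181,.104))
print("stack"); cups(W,im,.35,.6,-.45,-.15,.0,.2); show(W,"stand",box(W,.42,.6,-.42,-.18,.008,.016)); print("tray"); cups(W,im,.54,.72,-.15,.12,.05,.1)
E
```

```text
35.22 [0.4592 0.3385 0.1856] yaw 90.23 F [ 0.5 -0.5 -3.3] 0.0116
deck0.181 2544 (array([457.2, 339. ]), array([161.4, 130.9]), 89.9) z [0.179  0.1813 0.1836] mean [0.4315 0.3214 0.1813]
deck0.104 692 (array([456.4, 337.8]), array([129.2, 159.3]), 0.7) z [0.101  0.1037 0.1061] mean [0.4459 0.2806 0.1037]
stack
cup 286 (array([ 488.1, -262.1]), array([36.1, 36.9]), 26.9) z [0.0422 0.0459 0.0483] mean [ 0.4877 -0.2615  0.0457]
stand 4799 (array([ 505.6, -298.4]), array([139.8, 171.3]), 7.3) z [0.009  0.0116 0.0143] mean [ 0.5053 -0.3004  0.0116]
tray
cup 279 (array([635.7, -12. ]), array([34.2, 36.2]), 89.0) z [0.0896 0.0938 0.0963] mean [ 0.635  -0.0118  0.0932]
cup 284 (array([634.2,  73.2]), array([36.1, 36.3]), 18.4) z [0.0876 0.0936 0.0966] mean [0.6329 0.073  0.0931]
cup 282 (array([605.2,  29.5]), array([36.1, 36.2]), 66.6) z [0.0899 0.0938 0.0962] mean [0.6043 0.03   0.0935]
```

View pics/t4.png

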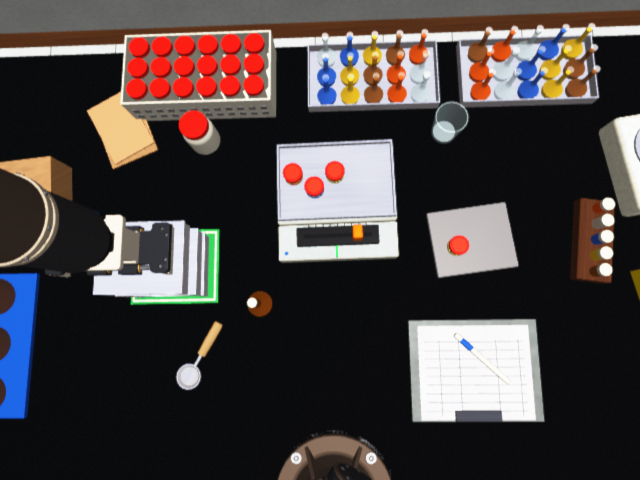

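Top view: plate 1 hovers aligned over the pile. The last cup is on the stand at px (459,245), and three cups are in the tray. I'll set the plate down and fetch the cup.

>>> carry_out(linear=[[0, 0, -0.01], [0, 0, -0.02], [0, 0, -0.0275], [0, 0, -0.0275], [0, 0, -0.0275]], dr=[[0, 0, 0], [0, 0, 0], [0, 0, 0], [0, 0, 0], [0, 0, 0]], gripper=[1, 1, 1, 1, 1])

```text
time: 35.68
tool_pos: [0.4591, 0.3381, 0.157]
ee_rot: [[-1.0, -0.005, 0.001], [-0.005, 1.0, -0.001], [-0.001, -0.001, -1.0]]
contact_force: [0.3, -0.7, 4.5]
finger_gap: 0.0117
```

>>> carry_out(linear=[[0, 0, 0], [0, 0, 0], [0, 0, 0], [0, 0, 0], [0, 0, 0]], dr=[[0, 0, 0], [0, 0, 0], [0, 0, 0], [0, 0, 0], [0, 0, 0]], gripper=[0.25, 0.25, 0.25, 0.25, 0.25])

```text
time: 36.1
tool_pos: [0.4588, 0.3383, 0.1568]
ee_rot: [[-1.0, -0.004, -0.0], [-0.004, 1.0, -0.0], [0.0, -0.0, -1.0]]
contact_force: [0.0, 0.4, -0.7]
finger_gap: 0.0395
```

>>> carry_out(linear=[[0, 0, 0.015], [0, 0, 0.035], [0, 0, 0.055], [0, -0.01, 0.065], [0, -0.03, 0.065]], dr=[[0, 0, 0], [0, 0, 0], [0, 0, 0], [0, 0, 0], [0, 0, 0]], gripper=[0.25, 0.25, 0.25, 0.25, 0.25])

```text
time: 36.52
tool_pos: [0.4598, 0.3097, 0.2241]
ee_rot: [[-1.0, -0.006, 0.003], [-0.006, 1.0, 0.003], [-0.003, 0.003, -1.0]]
contact_force: [1.0, -0.1, 0.2]
finger_gap: 0.0653
```

>>> carry_out(linear=[[0.002, -0.03, 0], [0.003, -0.06, 0], [0.005, -0.09, 0], [0.006, -0.12, 0], [0.008, -0.15, 0]], dr=[[0, 0, 4.85], [0, 0, 9.7], [0, 0, 14.55], [0, 0, 19.4], [0, 0, 24.25]], gripper=[0.25, 0.25, 0.25, 0.25, 0.25])

```text
time: 36.93
tool_pos: [0.4656, 0.1555, 0.221]
ee_rot: [[-0.908, -0.418, -0.001], [-0.418, 0.908, -0.0], [0.001, 0.0, -1.0]]
contact_force: [1.3, -0.4, 0.6]
finger_gap: 0.0661
```

>>> carry_out(linear=[[0.002, -0.03, 0], [0.003, -0.06, 0], [0.005, -0.09, 0], [0.006, -0.12, 0], [0.008, -0.15, 0]], dr=[[0, 0, 4.85], [0, 0, 9.7], [0, 0, 14.55], [0, 0, 19.4], [0, 0, 24.25]], gripper=[0.25, 0.25, 0.25, 0.25, 0.25])

```text
time: 37.35
tool_pos: [0.4732, 0.0057, 0.2211]
ee_rot: [[-0.657, -0.754, -0.001], [-0.754, 0.657, 0.0], [0.001, 0.001, -1.0]]
contact_force: [0.9, -0.3, -0.5]
finger_gap: 0.0656
```

>>> carry_out(linear=[[0.002, -0.03, 0], [0.003, -0.06, 0], [0.005, -0.09, 0], [0.006, -0.12, 0], [0.008, -0.15, 0]], dr=[[0, 0, 4.85], [0, 0, 9.7], [0, 0, 14.55], [0, 0, 19.4], [0, 0, 24.25]], gripper=[0.25, 0.25, 0.25, 0.25, 0.25])

```text
time: 37.77
tool_pos: [0.4809, -0.1439, 0.2211]
ee_rot: [[-0.289, -0.957, -0.001], [-0.957, 0.289, 0.0], [-0.0, 0.001, -1.0]]
contact_force: [0.2, -0.3, 0.2]
finger_gap: 0.0658
```

>>> carry_out(linear=[[0.002, -0.03, 0], [0.003, -0.06, 0], [0.005, -0.09, 0], [0.007, -0.115, 0], [0.007, -0.122, 0]], dr=[[0, 0, 4.85], [0, 0, 9.7], [0, 0, 14.55], [0, 0, 19.4], [0, 0, 24.25]], gripper=[0.25, 0.25, 0.25, 0.25, 0.25])

```text
time: 38.18
tool_pos: [0.488, -0.267, 0.2206]
ee_rot: [[0.128, -0.992, -0.002], [-0.992, -0.128, 0.0], [-0.0, 0.002, -1.0]]
contact_force: [0.1, 0.2, -0.5]
finger_gap: 0.0658
```

>>> carry_out(linear=[[0, 0, -0.02], [0, 0, -0.045], [0, 0, -0.07], [0, 0, -0.07], [0, 0, -0.07]], dr=[[0, 0, 0], [0, 0, 0], [0, 0, 0], [0, 0, 0], [0, 0, 0]], gripper=[0.25, 0.25, 0.25, 0.25, 0.25])

```text
time: 38.6
tool_pos: [0.4878, -0.264, 0.1508]
ee_rot: [[0.126, -0.992, -0.004], [-0.992, -0.126, 0.001], [-0.001, 0.004, -1.0]]
contact_force: [0.5, 0.4, 1.4]
finger_gap: 0.066
```

```bash
python3 - <<'E'
from h import *
st()
im,d,K,T=look("wrist"); W=cloud(d,K,T)
cups(W,im,.35,.65,-.45,-.15,.0,.155)
im,d,K,T=look("top"); W=cloud(d,K,T)
edge(W,(.154,)); cups(W,im,.35,.72,-.4,.12,.03,.1)
E
```

```text
38.6 [ 0.4878 -0.264   0.1508] yaw -172.79 F [0.5 0.4 1.4] 0.066
cup 2865 (array([ 491.8, -264.4]), array([37.7, 39.2]), 7.4) z [0.0452 0.0467 0.0479] mean [ 0.4918 -0.2654  0.0466]
deck0.154 5613 (array([456.3, 338.7]), array([162.2, 130.5]), 89.9) z [0.1513 0.1538 0.1561] mean [0.4549 0.3372 0.1538]
cup 282 (array([634.2,  73.2]), array([35.8, 36.3]), 17.9) z [0.0884 0.0937 0.0968] mean [0.6328 0.073  0.0932]
cup 246 (array([604.8,  33.4]), array([37.9, 30.3]), 12.1) z [0.0891 0.0936 0.0959] mean [0.604  0.0321 0.0933]
cup 139 (array([ 488.6, -271.1]), array([35.6, 19.4]), 0.2) z [0.0435 0.046  0.0482] mean [ 0.4886 -0.2699  0.0459]
```

>>> carry_out(linear=[[0.002, 0, -0.035], [0.002, 0, -0.07], [0.002, 0, -0.1], [0.002, 0, -0.122], [0.002, 0, -0.132]], dr=[[0, 0, 0], [0, 0, 0], [0, 0, 0], [0, 0, 0], [0, 0, 0]], gripper=[0.25, 0.25, 0.25, 0.25, 0.25])

```text
time: 39.12
tool_pos: [0.4912, -0.2635, 0.0187]
ee_rot: [[0.126, -0.992, -0.002], [-0.992, -0.126, 0.0], [-0.001, 0.001, -1.0]]
contact_force: [-0.1, -0.2, 0.1]
finger_gap: 0.0652
```

>>> carry_out(linear=[[0, 0, 0], [0, 0, 0], [0, 0, 0], [0, 0, 0], [0, 0, 0]], dr=[[0, 0, 0], [0, 0, 0], [0, 0, 0], [0, 0, 0], [0, 0, 0]], gripper=[1, 1, 1, 1, 1], grip_force=20)

```text
time: 39.53
tool_pos: [0.4929, -0.2639, 0.0217]
ee_rot: [[0.126, -0.992, 0.003], [-0.992, -0.126, -0.001], [0.001, -0.003, -1.0]]
contact_force: [-0.4, 1.1, 5.8]
finger_gap: 0.0396
```

>>> carry_out(linear=[[0, 0, 0], [0, 0, 0.02], [0, 0, 0.055], [0, 0, 0.09], [0, 0, 0.13]], dr=[[0, 0, 0], [0, 0, 0], [0, 0, 0], [0, 0, 0], [0, 0, 0]], gripper=[1, 1, 1, 1, 1])

```text
time: 39.95
tool_pos: [0.4909, -0.2635, 0.1512]
ee_rot: [[0.126, -0.992, -0.002], [-0.992, -0.126, 0.001], [-0.001, 0.002, -1.0]]
contact_force: [1.0, -1.1, -1.4]
finger_gap: 0.0395
```

>>> carry_out(linear=[[0, 0, 0.02], [0, 0, 0.035], [0, 0, 0.04]], dr=[[0, 0, 0], [0, 0, 0], [0, 0, 0]], gripper=[1, 1, 1])

```text
time: 40.2
tool_pos: [0.4931, -0.2641, 0.1938]
ee_rot: [[0.126, -0.992, 0.006], [-0.992, -0.126, -0.001], [0.002, -0.005, -1.0]]
contact_force: [0.5, -0.6, -0.1]
finger_gap: 0.0391
```

```bash
python3 - <<'E'
from h import *
st()
im,d,K,T=look("side","s2"); W=cloud(d,K,T)
cups(W,im,.35,.72,-.4,.12,.01,.3)
E
```

```text
40.2 [ 0.4931 -0.2641  0.1938] yaw -172.74 F [ 0.5 -0.6 -0.1] 0.0391
cup 149 (array([ 493.1, -260.6]), array([37.3, 38.9]), 9.8) z [0.2096 0.2181 0.2202] mean [ 0.492  -0.2557  0.2168]
cup 435 (array([625. ,  11.8]), array([37.2, 87.7]), 36.7) z [0.0855 0.0944 0.0963] mean [0.6226 0.0164 0.0932]
cup 244 (array([638.3,  75.8]), array([35.2, 35.9]), 1.0) z [0.0861 0.0944 0.0963] mean [0.6369 0.0789 0.0933]
```

View pics/s2.png

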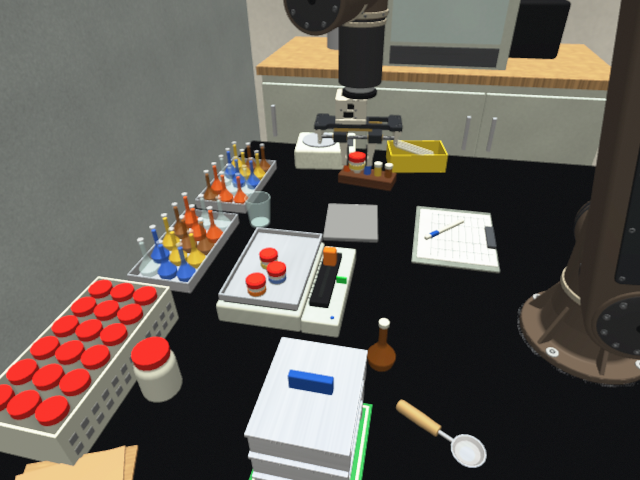

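Side view: three cups are upright in the tray, the stand is empty, the fourth cup is in the gripper, and the pile is square on the mat. I'll place the last cup.

>>> carry_out(linear=[[0.012, 0.018, 0], [0.032, 0.047, 0], [0.053, 0.078, 0], [0.073, 0.108, 0], [0.093, 0.138, 0]], dr=[[0, 0, -1], [0, 0, -2], [0, 0, -3], [0, 0, -4.5], [0, 0, -6.2]], gripper=[1, 1, 1, 1, 1])

```text
time: 40.67
tool_pos: [0.5848, -0.1243, 0.1886]
ee_rot: [[0.016, -1.0, -0.002], [-1.0, -0.016, 0.0], [-0.0, 0.002, -1.0]]
contact_force: [0.5, -0.8, 0.7]
finger_gap: 0.0397
```

>>> carry_out(linear=[[0.02, 0.03, 0], [0.032, 0.047, -0.01], [0.036, 0.053, -0.04], [0.036, 0.053, -0.075], [0.036, 0.053, -0.1]], dr=[[0, 0, 0], [0, 0, 0], [0, 0, 0], [0, 0, 0], [0, 0, 0]], gripper=[1, 1, 1, 1, 1])

```text
time: 41.08
tool_pos: [0.6192, -0.0718, 0.0859]
ee_rot: [[0.019, -1.0, -0.004], [-1.0, -0.019, 0.0], [-0.0, 0.004, -1.0]]
contact_force: [0.1, -0.6, -1.3]
finger_gap: 0.0396
```

>>> carry_out(linear=[[0, 0, -0.008], [0, 0, -0.015], [0, 0, -0.02], [0, 0, -0.0215], [0, 0, -0.0215]], dr=[[0, 0, 0], [0, 0, 0], [0, 0, 0], [0, 0, 0], [0, 0, 0]], gripper=[1, 1, 1, 1, 1])

```text
time: 41.5
tool_pos: [0.6216, -0.0729, 0.0699]
ee_rot: [[0.018, -1.0, 0.002], [-1.0, -0.018, 0.0], [0.0, -0.002, -1.0]]
contact_force: [-0.5, -1.5, -0.7]
finger_gap: 0.0396
```

>>> carry_out(linear=[[0, 0, 0], [0, 0, 0], [0, 0, 0], [0, 0, 0.005], [0, 0, 0.03]], dr=[[0, 0, 0], [0, 0, 0], [0, 0, 0], [0, 0, 0], [0, 0, 0]], gripper=[0.4, 0.4, 0.4, 0.4, 0.4])

```text
time: 41.92
tool_pos: [0.6183, -0.0729, 0.0955]
ee_rot: [[0.017, -1.0, -0.007], [-1.0, -0.017, -0.0], [0.0, 0.007, -1.0]]
contact_force: [-0.4, -0.1, -0.3]
finger_gap: 0.0525
```

>>> carry_out(linear=[[0, 0, 0.03], [0, 0, 0.065], [-0.02, -0.02, 0.1], [-0.05, -0.05, 0.11], [-0.08, -0.08, 0.11]], dr=[[0, 0, 0], [0, 0, 0], [0, 0, 0], [0, 0, 0], [0, 0, 0]], gripper=[0.4, 0.4, 0.4, 0.4, 0.4])

```text
time: 42.33
tool_pos: [0.5461, -0.1494, 0.2126]
ee_rot: [[0.021, -1.0, 0.007], [-1.0, -0.021, -0.001], [0.001, -0.007, -1.0]]
contact_force: [0.1, -1.1, 0.2]
finger_gap: 0.0524
```

>>> carry_out(linear=[[-0.02, -0.03, 0], [-0.04, -0.06, 0], [-0.06, -0.09, 0], [-0.07, -0.1, 0], [-0.07, -0.1, 0]], dr=[[0, 0, 0], [0, 0, 0], [0, 0, 0], [0, 0, 0], [0, 0, 0]], gripper=[0.4, 0.4, 0.4, 0.4, 0.4])

```text
time: 42.75
tool_pos: [0.4724, -0.251, 0.2093]
ee_rot: [[0.015, -1.0, 0.001], [-1.0, -0.015, -0.0], [0.0, -0.001, -1.0]]
contact_force: [-0.4, -0.2, 0.5]
finger_gap: 0.0524
```

```bash
python3 - <<'E'
from h import *
s=st(); print(np.round(s["joint_pos"],2))
im,d,K,T=look("top","t5"); W=cloud(d,K,T)
edge(W,(.154,)); cups(W,im,.35,.72,-.4,.12,.01,.1)
show(W,"orange",(mask(im,(5,180,150),(18,255,255))>0)&box(W,.45,.55,-.2,.2,.085,.1))
show(W,"tab",(mask(im,(45,150,80),(80,255,255))>0)&box(W,.45,.55,-.2,.2,.045,.06))
im,d,K,T=look("side"); W=cloud(d,K,T); print("side")
cups(W,im,.35,.72,-.4,.12,.01,.1)
show(W,"orange",(mask(im,(5,180,130),(18,255,255))>0)&box(W,.45,.55,-.2,.2,.088,.1))
show(W,"tab",(mask(im,(45,150,80),(80,255,255))>0)&box(W,.45,.55,-.2,.2,.045,.06))
E
```

```text
42.75 [ 0.4724 -0.251   0.2093] yaw -179.14 F [-0.4 -0.2  0.5] 0.0524
[-0.12  0.14 -0.32  0.   -1.11  0.14]
deck0.154 5619 (array([456.1, 338.5]), array([161.4, 130.1]), 89.9) z [0.1514 0.1538 0.1561] mean [0.4549 0.3372 0.1538]
cup 273 (array([634. ,  74.4]), array([35.5, 34.5]), 0.3) z [0.0876 0.0936 0.0965] mean [0.633  0.0734 0.0931]
orange few 0
tab few 0
side
cup 185 (array([621.8, -70. ]), array([38.7, 36. ]), 69.9) z [0.0859 0.0943 0.0966] mean [ 0.6205 -0.0662  0.093 ]
cup 435 (array([624.9,  12. ]), array([37. , 85.7]), 36.3) z [0.0858 0.0944 0.0962] mean [0.6225 0.0165 0.0932]
cup 245 (array([638.8,  75.6]), array([35.4, 36.1]), 18.2) z [0.0862 0.0944 0.0963] mean [0.6368 0.079  0.0933]
orange 50 (array([516.2, -51. ]), array([24., 14.]), 9.5) z [0.0884 0.0903 0.092 ] mean [ 0.5163 -0.0518  0.0904]
tab 32 (array([485. , -11.6]), array([ 5.4, 20.6]), 81.7) z [0.0456 0.0488 0.0536] mean [ 0.4846 -0.0119  0.0492]
```

View pics/t5.png

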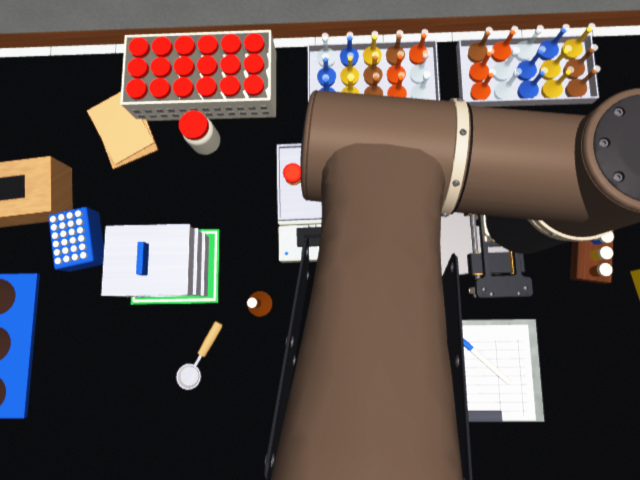

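Top view: the arm hides part of the tray, but the side camera measures all four cups upright at lid height 0.094. Pile top is (456, 338.5), 0.1° from square. The fader is last, so I'll hover over it.

>>> carry_out(linear=[[0.003, 0.013, 0], [0.006, 0.026, 0], [0.009, 0.04, 0], [0.012, 0.053, 0], [0.015, 0.067, 0]], dr=[[0, 0, -6], [0, 0, -12], [0, 0, -18], [0, 0, -24], [0, 0, -30]], gripper=[0.4, 0.4, 0.4, 0.4, 0.4])

```text
time: 43.27
tool_pos: [0.4904, -0.1805, 0.2086]
ee_rot: [[-0.488, -0.873, 0.0], [-0.873, 0.488, -0.0], [-0.0, -0.0, -1.0]]
contact_force: [0.4, 0.4, 0.3]
finger_gap: 0.0529
```

>>> carry_out(linear=[[0.003, 0.013, 0], [0.006, 0.026, 0], [0.009, 0.04, 0], [0.012, 0.053, 0], [0.015, 0.067, 0]], dr=[[0, 0, -6], [0, 0, -12], [0, 0, -18], [0, 0, -24], [0, 0, -30]], gripper=[0.4, 0.4, 0.4, 0.4, 0.4])

```text
time: 43.68
tool_pos: [0.5053, -0.1132, 0.2086]
ee_rot: [[-0.859, -0.512, 0.0], [-0.512, 0.859, 0.0], [-0.0, -0.0, -1.0]]
contact_force: [0.8, -0.8, 0.3]
finger_gap: 0.0528
```

>>> carry_out(linear=[[0.003, 0.013, 0], [0.006, 0.026, -0.01], [0.009, 0.04, -0.02], [0.011, 0.053, -0.03], [0.011, 0.065, -0.03]], dr=[[0, 0, -6], [0, 0, -12], [0, 0, -18], [0, 0, -24], [0, 0, -29.7]], gripper=[0.4, 0.4, 0.4, 0.4, 0.4])

```text
time: 44.1
tool_pos: [0.5153, -0.0481, 0.1766]
ee_rot: [[-1.0, -0.019, -0.003], [-0.019, 1.0, -0.0], [0.003, -0.0, -1.0]]
contact_force: [0.2, 0.2, -0.6]
finger_gap: 0.0526
```

>>> carry_out(linear=[[0, 0, 0], [0, 0, 0], [0, 0, 0], [0, 0, 0], [0, 0, 0]], dr=[[0, 0, 0], [0, 0, 0], [0, 0, 0], [0, 0, 0], [0, 0, 0]], gripper=[0.4, 0.4, 0.4, 0.4, 0.4])

```text
time: 44.52
tool_pos: [0.5157, -0.0503, 0.1787]
ee_rot: [[-1.0, -0.024, 0.0], [-0.024, 1.0, 0.0], [-0.0, 0.0, -1.0]]
contact_force: [0.0, -0.9, 0.7]
finger_gap: 0.0527
```

```bash
cat >> h.py <<'E'
def fader(W,im):
    o=(mask(im,(5,150,60),(20,255,255))>0)&box(W,.45,.56,-.2,.2,.087,.1)
    g=(mask(im,(45,130,60),(80,255,255))>0)&box(W,.45,.55,-.2,.2,.045,.06)
    show(W,"orange",o); show(W,"tab",g)
E
python3 - <<'E'
from h import *
st()
im,d,K,T=look("wrist","w4"); W=cloud(d,K,T); fader(W,im)
cups(W,im,.35,.72,-.4,.12,.01,.1)
E
```

```text
44.52 [ 0.5157 -0.0503  0.1787] yaw 91.39 F [ 0.  -0.9  0.7] 0.0527
orange 1357 (array([515.6, -56.3]), array([27.1, 19.5]), 1.6) z [0.0882 0.0904 0.0917] mean [ 0.5149 -0.0561  0.0902]
tab 220 (array([481.9, -14.3]), array([21.6,  4. ]), 2.5) z [0.0469 0.0522 0.0534] mean [ 0.4817 -0.0145  0.0515]
cup 1846 (array([616.8, -73.1]), array([29.7, 37.7]), 1.2) z [0.0912 0.0946 0.0958] mean [ 0.6158 -0.0724  0.0943]
cup 845 (array([626.2, -15.2]), array([12.8, 35.3]), 10.4) z [0.0852 0.093  0.0952] mean [ 0.6247 -0.0144  0.0916]
```

View pics/w4.png

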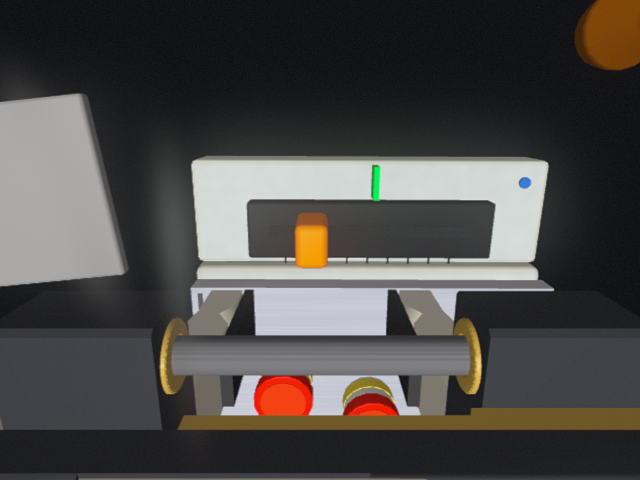

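The wrist view shows the orange grip at ~(311,240) and the tab at ~(376,183). The slide needed is about 42.7 mm along +y. I'll grip it and slide.

>>> carry_out(linear=[[-0.002, -0.005, -0.025], [-0.002, -0.005, -0.055], [-0.002, -0.005, -0.085], [-0.002, -0.005, -0.105], [-0.002, -0.005, -0.112]], dr=[[0, 0, 0], [0, 0, 0], [0, 0, 0], [0, 0, 0], [0, 0, 0]], gripper=[0.4, 0.4, 0.4, 0.4, 0.4], grip_force=10)

```text
time: 44.98
tool_pos: [0.5115, -0.0558, 0.0636]
ee_rot: [[-1.0, -0.023, -0.004], [-0.023, 1.0, -0.001], [0.004, -0.001, -1.0]]
contact_force: [-0.3, 0.6, 0.1]
finger_gap: 0.0524
```

>>> carry_out(linear=[[0, 0, 0], [0, 0, 0], [0, 0, 0], [0, 0, 0], [0, 0, 0]], dr=[[0, 0, 0], [0, 0, 0], [0, 0, 0], [0, 0, 0], [0, 0, 0]], gripper=[1, 1, 1, 1, 1])

```text
time: 45.4
tool_pos: [0.5144, -0.0549, 0.0677]
ee_rot: [[-1.0, -0.024, 0.002], [-0.024, 1.0, 0.001], [-0.002, 0.0, -1.0]]
contact_force: [-0.2, -1.2, 0.8]
finger_gap: 0.0249
```

>>> carry_out(linear=[[0, 0, 0], [0, 0, 0], [0, 0, 0]], dr=[[0, 0, 0], [0, 0, 0], [0, 0, 0]], gripper=[1, 1, 1])

```text
time: 45.65
tool_pos: [0.5142, -0.0549, 0.0674]
ee_rot: [[-1.0, -0.024, 0.002], [-0.024, 1.0, 0.0], [-0.002, 0.0, -1.0]]
contact_force: [-1.4, -0.4, 6.5]
finger_gap: 0.0201
```

```bash
python3 - <<'E'
from h import *
st()
E
```

```text
45.65 [ 0.5142 -0.0549  0.0674] yaw 91.37 F [-1.4 -0.4  6.5] 0.0201
```

>>> carry_out(linear=[[0, 0.006, 0], [0, 0.016, 0], [-0.001, 0.026, 0], [-0.001, 0.036, 0], [-0.001, 0.042, 0]], dr=[[0, 0, 0], [0, 0, 0], [0, 0, 0], [0, 0, 0], [0, 0, 0]], gripper=[1, 1, 1, 1, 1])

```text
time: 46.07
tool_pos: [0.5133, -0.0123, 0.0674]
ee_rot: [[-1.0, -0.024, 0.002], [-0.024, 1.0, 0.0], [-0.002, -0.0, -1.0]]
contact_force: [-0.6, -0.2, 7.8]
finger_gap: 0.0201
```

>>> carry_out(linear=[[0, 0, 0], [0, 0, 0], [0, 0, 0], [0, 0, 0], [0, 0, 0]], dr=[[0, 0, 0], [0, 0, 0], [0, 0, 0], [0, 0, 0], [0, 0, 0]], gripper=[1, 1, 1, 1, 1])

```text
time: 46.48
tool_pos: [0.5133, -0.0123, 0.0674]
ee_rot: [[-1.0, -0.024, 0.002], [-0.024, 1.0, 0.001], [-0.002, 0.001, -1.0]]
contact_force: [-0.7, 1.3, 10.1]
finger_gap: 0.0202
```

```bash
python3 - <<'E'
from h import *
st()
for n in ("wrist","side"):
    im,d,K,T=look(n,"f_"+n); W=cloud(d,K,T); print(n); fader(W,im)
E
```

```text
46.48 [ 0.5133 -0.0123  0.0674] yaw 91.38 F [-0.7  1.3 10.1] 0.0202
wrist
orange 1659 (array([506.4, -12.8]), array([11.8, 20.2]), 2.0) z [0.0876 0.0901 0.0915] mean [ 0.5058 -0.0128  0.0899]
tab 463 (array([483.1, -14. ]), array([ 4.3, 24.2]), 88.9) z [0.0508 0.0524 0.0533] mean [ 0.4817 -0.0141  0.0522]
side
orange few 0
tab 34 (array([483.6, -11.8]), array([21.4,  5.6]), 4.3) z [0.0456 0.0497 0.0531] mean [ 0.4846 -0.0118  0.0496]
```

View pics/f_wrist.png

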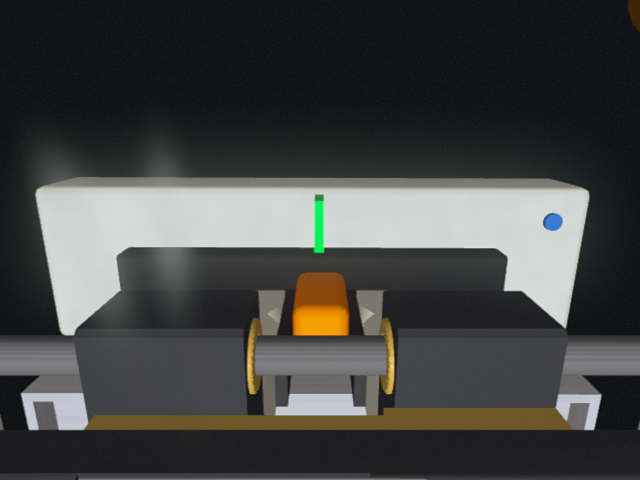

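The wrist view shows the grip at ~(321,300) in line with the tab at ~(319,222), about 0.6 mm past it. I'll trim, release and retreat.

>>> carry_out(linear=[[0, -0.0006, 0], [0, -0.0006, 0], [0, -0.0006, 0]], dr=[[0, 0, 0], [0, 0, 0], [0, 0, 0]], gripper=[1, 1, 1])

```text
time: 46.83
tool_pos: [0.5133, -0.013, 0.0674]
ee_rot: [[-1.0, -0.024, 0.002], [-0.024, 1.0, 0.001], [-0.002, 0.001, -1.0]]
contact_force: [-1.9, 1.1, 8.4]
finger_gap: 0.0197
```

>>> carry_out(linear=[[0, 0, 0], [0, 0, 0], [0, 0, 0], [0, 0, 0], [0, 0, 0]], dr=[[0, 0, 0], [0, 0, 0], [0, 0, 0], [0, 0, 0], [0, 0, 0]], gripper=[0.5, 0.5, 0.5, 0.5, 0.5])

```text
time: 47.25
tool_pos: [0.5123, -0.0136, 0.0662]
ee_rot: [[-1.0, -0.023, -0.0], [-0.023, 1.0, -0.0], [0.0, -0.0, -1.0]]
contact_force: [-0.6, -0.5, -0.3]
finger_gap: 0.0424
```

>>> carry_out(linear=[[0, 0, 0.02], [0, 0, 0.05], [0, 0, 0.09], [0, 0, 0.13], [0, 0, 0.16]], dr=[[0, 0, 0], [0, 0, 0], [0, 0, 0], [0, 0, 0], [0, 0, 0]], gripper=[0.5, 0.5, 0.5, 0.5, 0.5])

```text
time: 47.67
tool_pos: [0.513, -0.0138, 0.2297]
ee_rot: [[-1.0, -0.024, 0.002], [-0.024, 1.0, 0.0], [-0.002, 0.0, -1.0]]
contact_force: [0.8, 0.2, 0.2]
finger_gap: 0.0438
```

>>> carry_out(linear=[[-0.007, -0.04, 0], [-0.014, -0.08, 0], [-0.021, -0.12, 0], [-0.028, -0.16, 0], [-0.035, -0.2, 0]], dr=[[0, 0, 0], [0, 0, 0], [0, 0, 0], [0, 0, 0], [0, 0, 0]], gripper=[0.5, 0.5, 0.5, 0.5, 0.5])

```text
time: 48.08
tool_pos: [0.4768, -0.2151, 0.2266]
ee_rot: [[-1.0, -0.024, 0.0], [-0.024, 1.0, 0.0], [-0.0, 0.0, -1.0]]
contact_force: [0.5, -0.4, 0.1]
finger_gap: 0.0439
```

>>> carry_out(linear=[[-0.02, -0.035, 0], [-0.04, -0.07, 0], [-0.06, -0.105, 0], [-0.08, -0.14, 0], [-0.1, -0.175, 0]], dr=[[0, 0, 0], [0, 0, 0], [0, 0, 0], [0, 0, 0], [0, 0, 0]], gripper=[0.5, 0.5, 0.5, 0.5, 0.5])

```text
time: 48.5
tool_pos: [0.3761, -0.3901, 0.2264]
ee_rot: [[-1.0, -0.023, 0.0], [-0.023, 1.0, 0.0], [-0.0, 0.0, -1.0]]
contact_force: [1.5, -0.6, -0.0]
finger_gap: 0.0437
```

>>> carry_out(linear=[[-0.02, -0.03, 0], [-0.04, -0.06, 0], [-0.06, -0.09, 0], [-0.08, -0.12, 0], [-0.08, -0.12, 0]], dr=[[0, 0, 0], [0, 0, 0], [0, 0, 0], [0, 0, 0], [0, 0, 0]], gripper=[0.5, 0.5, 0.5, 0.5, 0.5])

```text
time: 48.92
tool_pos: [0.2942, -0.5123, 0.2256]
ee_rot: [[-1.0, -0.02, -0.002], [-0.02, 1.0, 0.0], [0.002, 0.0, -1.0]]
contact_force: [2.1, 0.8, -1.4]
finger_gap: 0.0436
```

```bash
python3 - <<'E'
from h import *
st()
for n in ("top","side"):
    im,d,K,T=look(n,"end_"+n); W=cloud(d,K,T); print(n); fader(W,im); cups(W,im,.3,.72,-.45,.12,.01,.1); edge(W,(.154,.104))
E
```

```text
48.92 [ 0.2942 -0.5123  0.2256] yaw 91.12 F [ 2.1  0.8 -1.4] 0.0436
top
orange 117 (array([511.7, -12. ]), array([17.8, 25.7]), 89.1) z [0.0873 0.0897 0.092 ] mean [ 0.5117 -0.0121  0.0898]
tab 22 (array([480.2, -13.1]), array([ 2.1, 20.9]), 89.2) z [0.049  0.0518 0.0534] mean [ 0.4803 -0.0131  0.0518]
cup 276 (array([636. , -11.9]), array([34.2, 36.6]), 89.0) z [0.0893 0.0937 0.096 ] mean [ 0.6351 -0.0118  0.0932]
cup 281 (array([634.1,  73.5]), array([36. , 36.1]), 27.7) z [0.0884 0.0936 0.0963] mean [0.6329 0.0732 0.093 ]
cup 281 (array([617.6, -70.6]), array([36.1, 35.4]), 88.9) z [0.0897 0.0936 0.0962] mean [ 0.6164 -0.0713  0.0933]
cup 283 (array([604.9,  30. ]), array([37.2, 35.7]), 71.4) z [0.0903 0.0938 0.0962] mean [0.6044 0.0299 0.0934]
deck0.154 5609 (array([456.1, 338.6]), array([130. , 161.5]), 0.2) z [0.1514 0.1538 0.1562] mean [0.4549 0.3372 0.1538]
deck0.104 348 (array([456.7, 330.9]), array([129.4, 146.3]), 0.1) z [0.1006 0.1038 0.1077] mean [0.4485 0.2705 0.1038]
side
orange 78 (array([515.8, -11.4]), array([25.9, 20.4]), 3.0) z [0.0879 0.0903 0.0927] mean [ 0.5155 -0.01    0.0903]
tab 33 (array([483.8, -12.2]), array([21.4,  4.4]), 1.0) z [0.0455 0.0503 0.0529] mean [ 0.4842 -0.0119  0.0498]
cup 184 (array([621.1, -70.3]), array([35.3, 38.5]), 15.1) z [0.0854 0.0944 0.0962] mean [ 0.6205 -0.0662  0.0928]
cup 434 (array([624.6,  12.5]), array([37.2, 88. ]), 37.2) z [0.086  0.0944 0.0963] mean [0.6225 0.0164 0.0933]
cup 245 (array([638.5,  76. ]), array([35.2, 35.4]), 17.2) z [0.0857 0.0943 0.0961] mean [0.6368 0.0788 0.0931]
deck0.154 9627 (array([460.1, 338.1]), array([130.5, 162.1]), 0.2) z [0.1526 0.1542 0.1557] mean [0.458  0.3502 0.1542]
deck0.104 1004 (array([460.7, 346.4]), array([131.2, 146. ]), 0.5) z [0.1005 0.1041 0.1077] mean [0.4516 0.4048 0.1041]
```

View pics/end_top.png

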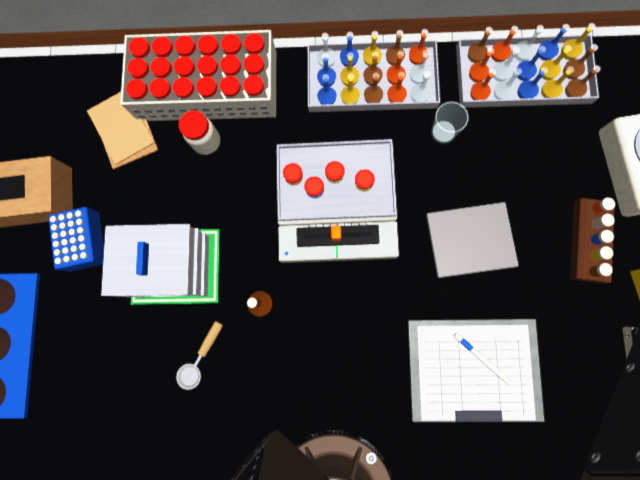

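View pics/end_side.png

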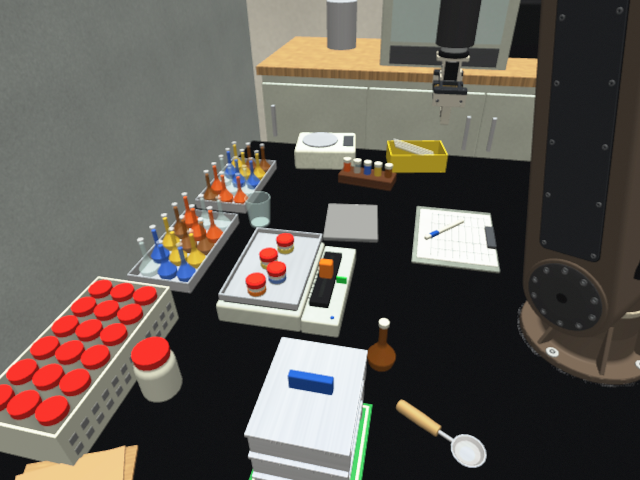

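All four cups are in the tray, the plates are piled on the mat, and the fader is within about 0.5 mm of the mark. Bystanders are where they were, so I'm handing it in.

```bash
python3 -c "
from station import r
print(r.finish_job())"
```

```text
the job is handed in; nothing more can be done
None
```

The job is done and handed in at about 49 s of the 210 s allowed. All four cups that were present stand upright in the shaker's tray. The three plates are piled on the green mat, and the fader was slid to the green mark last.

**Final checks (top and side cameras):**
- **Cups:** all four lids are at about 94 mm, the right height for standing on the tray floor, and the stand is empty.
- **Pile:** its top is level at 154 mm and square to within about 0.2°. The plates agree to about 1 mm, and the pile is within about 2 mm of the mat's centre.
- **Fader:** it is about 0.5 mm from the mark.
- **Bystanders:** the jar, beaker, flask, pen and spoon look unmoved by eye. I did not measure them.

**Disagreements and contacts:**
- The cameras differed from each other by 2–4 mm in absolute position, so I relied on relative measurements within one view.
- The fingertips touched plate 1's deck for a moment with about 20 N, below the 40 N limit.
- I saw no cup knocked aside.

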